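# Clear the painting carrier and load the toy horses under its keeper rails

### The arm

A 6-joint arm with a two-finger parallel gripper is mounted at the origin on the work surface. World frame = base frame: x ahead of the robot, y to its left, z up, the work surface at z = 0. Lengths are in m, angles in rad, forces in N, time in s.
With the tool pointing down it reaches from about 0.35 to 0.775 m from the base axis. Payload 7.3 kg.
Tool frame: the origin (TCP) lies on the centre line of the jaws, within the pads' length; the fingertips stand 25 mm ahead of it and the grasp point (between the pads) lies 6 mm ahead of it; z points along the fingers, y is the direction in which the jaws open and shut (so a half turn about z gives the same grasp; the last joint's range is limited). The gripper opens to 92 mm and grips with 3 to 60 N. Pads are 19 mm wide; open, the fingers measure 130 mm over their backs; the gripper's body (75 mm by 190 mm) begins 47 mm behind the grasp point.
Start: joints at [1.159, 0.342, 1.524, -0, 1.275, -0.146], TCP at [0.138, 0.507, 0.252] pointing down, gripper open.
Joint ranges: [-2.53, 2.53], [-0.77, 2.02], [0.04, 2.7], [-1, 4.14], [0.28, 2.66], [-3.11, 3.11]. Speed limits (rad/s): [2.57, 2.57, 3.14, 3.14, 3.14, 3.14].

### API

Orientations are given as [roll, pitch, yaw] about the fixed x, y, z axes, in that order (R = Rz(yaw) Ry(pitch) Rx(roll)).
In Python, from cell import telemetry, read_camera, workorder gives the robot as it stands.
- The arm moves only by the shell command python3 -m creep 'ROWS' [FORCE]. ROWS is JSON, one flat list of numbers, 5 for each row, row after row: the opening, from 0 (shut) to 1 (fully open), then the shift along the world's x, y, z in m, then the turn about the world's z in rad. A call has 1 to 12 rows; each row shifts and turns the pose as measured when the row begins; what a row does not reach is not made up. A row lasts 1/8 s, in which the tool goes at most 62.5 mm and 10.7 degrees, less where a joint would pass 70% of its speed; a pose out of reach is approached as far as the arm can. A call is refused whole if a number of a shift passes 0.0625 or a number of a turn 0.188, either way. A call with a gripper value outside its range is refused whole. The fingers move at their own pace and stop on an object; FORCE is the grip in N (left out, the last holds). Time passes only in rows, so rows that do not move let the fingers close. It gives the time, the measured TCP pose, the force and the opening at its end, in the units of the state.
- telemetry.observe(): the state, without advancing time (a new reading comes with each control period).
- read_camera(name): name is "side" or "top"; returns a dict with "image" (400x640x3 uint8, red, green, blue), "fovy" (degrees; the focal length in pixels is half the picture's height over the tangent of half this angle, whatever the lens; pixels are square), "cx", "cy" (the principal point, pixels), "R" (3x3) and "t" (3): a world point X has camera coordinates R X + t. Camera axes: x right, y down, z forward; pixel columns grow to the right and rows downward; lengths in m; the calibration is good to about 2 mm. A picture is of the moment at which its call begins. There is no depth.
- workorder.hand_in(): hands the job in, once; it reports no verdict.
The state is a dict: "time": time; "qpos": joint angles; "qvel": joint speeds; "joint_efforts": joint torques, N m; "tool_pos": TCP position; "tool_rot": TCP orientation; "contact_force": force on the tool from outside, world axes, zero at the start; "torque": the same for the moment, N m; "opening": finger opening in m.
Only numpy, scipy, OpenCV 4.12 (cv2) and the standard library are available. Lean on these libraries where they do the work, as an engineer would, in place of code of your own. Each camera call takes 0.05 s, during which the arm holds its last target.

### The job

Before loading anything, sweep all the loose wood chips off the carrier's open apron into the tray at its end, using the scraper block and not your fingers, and when you are done with the scraper put it back upright on its cork mat. Then load every wooden horse: set it on the apron facing the end stop and slide it in under the keeper rails, the first right up against the stop and each next one closed up against the one before, so that they stand in one row without gaps. Do not disturb the bottle, jar, tin, pot and sanding block around, and check at the end that nothing has been knocked out of place.

Things in the scene. Friction and masses are not known exactly. Their poses are not given: they have to be found in the camera images.
- rack: painting carrier, fixed: plywood board with its top 40 mm above the table. Origin: on the table under the board's middle; +x runs along the channel to the end stop, y across, z up. Open flat apron 124 mm wide (y): x -240 to -55 mm. Then the channel, floor level with the apron: x -55 mm (mouth) to +220 mm (stop face), 104 mm wide outside. See the points mouth, stop, tray
- mouth (a point): middle of the channel's mouth, on its floor. Side rails' inner faces at y +-32 mm; aluminium lips overhang the floor from both sides, underside 17 and top 23 mm above the floor, open slot between them y +-20 mm. A base plate runs under the lips with 4 mm play each side and 5 mm above; it can enter only by the mouth. Wings 17 mm high flare from the mouth onto the apron to rack x -82 mm
- stop (a point): foot of the stop's face, in the middle of the channel floor (rack x +220 mm, z 40 mm); the stop block is 34 mm high above the floor
- tray (a point): middle of the chip tray's floor (rack x -282 mm). The tray joins the apron's end: inside rack x -240 to -323 mm, y +-57 mm, floor 4 mm and walls 30 mm above the table, so 10 mm lower than the apron
- mat: cork mat 120 (x) x 140 (y) x 4 mm, fixed on the table; origin: centre of its underside
- scraper: scraper block of dark wood with a steel sole, standing on the mat: block 44 (x) x 110 (y) x 26 mm high, and on its middle an upright grip 22 (x) x 60 (y) mm from z 26 to 71 mm. Origin: centre of its sole, z up. 250 g give or take. Grip it across x, about 50 mm above the sole
- horse1: one of up to four identical plain wooden toy horses on base plates; some may be absent. Plate 66 (x) x 56 (y) x 12 mm; origin: centre of its underside; +x to the head end, z up. Torso 24 mm wide (y), x -31 to 23, z 36 to 66 mm, legs as wide; 18 mm wide neck and head at x 8 to 32 mm, up to 105 mm. Grip the torso across y near x -9 mm, z 50 mm. About 220 g. Starts on the table, facing either way
- horse2: as horse1, or absent
- horse3: as horse1, or absent
- horse4: as horse1, or absent
- head1 (a point): centre of the head of horse1, at 25 mm in x and 89 mm in z of its frame
- head2 (a point): centre of the head of horse2, at 25 mm in x and 89 mm in z of its frame
- head3 (a point): centre of the head of horse3, at 25 mm in x and 89 mm in z of its frame
- head4 (a point): centre of the head of horse4, at 25 mm in x and 89 mm in z of its frame
- chip1: one of up to four loose wooden chips (offcuts) 32 x 18 x 12 mm, 12 g, lying flat on the carrier's apron; some may be absent. Origin: centre of its underside as it starts
- chip2: as chip1, or absent
- chip3: as chip1, or absent
- chip4: as chip1, or absent
- glue: bystander: white bottle, 56 mm across, 150 mm high; origin at the centre of its foot
- paintjar: bystander: jar, 68 mm across, 75 mm high; origin at the centre of its foot
- brushpot: bystander: open pot, 76 mm across, 90 mm high; origin at the centre of its foot
- sandblock: bystander: cork sanding block 100 x 60 x 35 mm; origin at the centre of its underside
- tin: bystander: tin, 72 mm across, 60 mm high; origin at the centre of its foot
Not all that is in view belongs to the job. What is shaped like the scraper but orange is not meant. What is shaped like the horse3 but pink is not meant.

How it is judged:
On the way, in this order (a step that is already met when the one before it is completed fails the run):
1. the scraper block is brought down upright on the apron (x of scraper in the frame of rack between -0.26 and -0.05 m and y of scraper in the frame of rack between -0.06 and 0.06 m and z of scraper in the frame of rack below 0.054 m and angle between scraper's own z axis and vertical below 0.35 rad), for 0.1 s.
2. all the chips lie in the tray, before any horse is on the carrier (x of chip1 in the frame of rack between -0.325 and -0.242 m and y of chip1 in the frame of rack between -0.06 and 0.06 m and z of each of chip1, chip2, chip3, chip4 in the frame of rack below 0.038 m and x of chip2 in the frame of rack between -0.325 and -0.242 m and y of chip2 in the frame of rack between -0.06 and 0.06 m and x of chip3 in the frame of rack between -0.325 and -0.242 m and y of chip3 in the frame of rack between -0.06 and 0.06 m and x of chip4 in the frame of rack between -0.325 and -0.242 m and y of chip4 in the frame of rack between -0.06 and 0.06 m and z of each of horse1, horse2, horse3, horse4 in the frame of rack below 0.03 m), for 0.2 s.
3. all the horses stand in one row in the channel, closed up against the stop (y of horse1 in the frame of rack between -0.007 and 0.007 m and z of horse1 in the frame of rack between 0.036 and 0.0445 m and z of each of head1, head2, head3, head4 in the frame of rack above 0.12 m and angle between the x axis of each of horse1, horse2, horse3, horse4 and the x axis of rack, either way round below 0.15 rad and linear speed of each of horse1, horse2, horse3, horse4 below 0.02 m/s and y of horse2 in the frame of rack between -0.007 and 0.007 m and z of horse2 in the frame of rack between 0.036 and 0.0445 m and y of horse3 in the frame of rack between -0.007 and 0.007 m and z of horse3 in the frame of rack between 0.036 and 0.0445 m and y of horse4 in the frame of rack between -0.007 and 0.007 m and z of horse4 in the frame of rack between 0.036 and 0.0445 m and ((x of horse1 in the frame of rack between 0.179 and 0.191 m and x of head1 in the frame of rack above 0.195 m) or (x of horse1 in the frame of rack between 0.113 and 0.125 m and x of head1 in the frame of rack above 0.129 m) or (x of horse1 in the frame of rack between 0.047 and 0.059 m and x of head1 in the frame of rack above 0.063 m) or (x of horse1 in the frame of rack between -0.019 and -0.007 m and x of head1 in the frame of rack above -0.003 m)) and ((x of horse2 in the frame of rack between 0.179 and 0.191 m and x of head2 in the frame of rack above 0.195 m) or (x of horse2 in the frame of rack between 0.113 and 0.125 m and x of head2 in the frame of rack above 0.129 m) or (x of horse2 in the frame of rack between 0.047 and 0.059 m and x of head2 in the frame of rack above 0.063 m) or (x of horse2 in the frame of rack between -0.019 and -0.007 m and x of head2 in the frame of rack above -0.003 m)) and ((x of horse3 in the frame of rack between 0.179 and 0.191 m and x of head3 in the frame of rack above 0.195 m) or (x of horse3 in the frame of rack between 0.113 and 0.125 m and x of head3 in the frame of rack above 0.129 m) or (x of horse3 in the frame of rack between 0.047 and 0.059 m and x of head3 in the frame of rack above 0.063 m) or (x of horse3 in the frame of rack between -0.019 and -0.007 m and x of head3 in the frame of rack above -0.003 m)) and ((x of horse4 in the frame of rack between 0.179 and 0.191 m and x of head4 in the frame of rack above 0.195 m) or (x of horse4 in the frame of rack between 0.113 and 0.125 m and x of head4 in the frame of rack above 0.129 m) or (x of horse4 in the frame of rack between 0.047 and 0.059 m and x of head4 in the frame of rack above 0.063 m) or (x of horse4 in the frame of rack between -0.019 and -0.007 m and x of head4 in the frame of rack above -0.003 m)) and (x of each of horse1, horse2, horse3, horse4 in the frame of rack above 0.154 m or x of horse1 in the frame of rack between 0.179 and 0.191 m or x of horse2 in the frame of rack between 0.179 and 0.191 m or x of horse3 in the frame of rack between 0.179 and 0.191 m or x of horse4 in the frame of rack between 0.179 and 0.191 m) and (x of each of horse1, horse2, horse3, horse4 in the frame of rack above 0.088 m or x of horse1 in the frame of rack between 0.113 and 0.125 m or x of horse2 in the frame of rack between 0.113 and 0.125 m or x of horse3 in the frame of rack between 0.113 and 0.125 m or x of horse4 in the frame of rack between 0.113 and 0.125 m) and (x of each of horse1, horse2, horse3, horse4 in the frame of rack above 0.022 m or x of horse1 in the frame of rack between 0.047 and 0.059 m or x of horse2 in the frame of rack between 0.047 and 0.059 m or x of horse3 in the frame of rack between 0.047 and 0.059 m or x of horse4 in the frame of rack between 0.047 and 0.059 m) and (x of horse1 in the frame of rack between 0.179 and 0.191 m or x of horse2 in the frame of rack between 0.179 and 0.191 m or x of horse3 in the frame of rack between 0.179 and 0.191 m or x of horse4 in the frame of rack between 0.179 and 0.191 m)), for 0.2 s.
At the end, for the whole second after the job is handed in: All chips lie in the tray. All horses stand on the channel floor under the lips, heads to the stop, in one row closed up against it (each within 8 mm of its place, 7 mm sideways, 0.15 rad). The scraper stands upright, its centre over the mat. All at rest (all of step 3 and x of chip1 in the frame of rack between -0.325 and -0.242 m and y of chip1 in the frame of rack between -0.06 and 0.06 m and z of each of chip1, chip2, chip3, chip4 in the frame of rack below 0.038 m and x of chip2 in the frame of rack between -0.325 and -0.242 m and y of chip2 in the frame of rack between -0.06 and 0.06 m and x of chip3 in the frame of rack between -0.325 and -0.242 m and y of chip3 in the frame of rack between -0.06 and 0.06 m and x of chip4 in the frame of rack between -0.325 and -0.242 m and y of chip4 in the frame of rack between -0.06 and 0.06 m and x of scraper in the frame of mat between -0.06 and 0.06 m and y of scraper in the frame of mat between -0.07 and 0.07 m and z of scraper in the frame of mat below 0.01 m and angle between scraper's own z axis and vertical below 0.15 rad and linear speed of scraper below 0.02 m/s); the robot touches nothing.
It fails at once if a bystander is disturbed (moved over 25 mm) (distance of any of glue, paintjar, brushpot, sandblock, tin from where it was at the start of the episode above 0.025 m).
It fails at once if the fingers push a chip (contact force between the fingers and chip1 above 1 N or contact force between the fingers and chip2 above 1 N or contact force between the fingers and chip3 above 1 N or contact force between the fingers and chip4 above 1 N).
Of horse1, horse2, horse3, horse4 only 3 to 4 are there at a start; the rules pass over those that are not, and their reading is None.
Of chip1, chip2, chip3, chip4 only 2 to 4 are there at a start; the rules pass over those that are not, and their reading is None.
At some moment in a run one of horse1, horse2, horse3, horse4, scraper may be knocked a few centimetres aside while the robot is not near it.
It also fails if it takes over 210 s, if anything falls off the work surface, if the arm or the gripper's body presses on something with over 40 N, if the wrist force passes 120 N, or if a joint passes its speed limit or range.

## Working session

There is one attempt and no reset: what is moved stays moved. The work goes in short steps, Python scripts to look and compute and a shell command to move; the robot and the scene stay as the last step left them, time stands still between calls to the robot, and variables do not carry over. Pictures are saved under pics/ and viewed, and the job is handed in when it is done.

```bash
mkdir -p pics; ls
cat > h.py <<'E'
import numpy as np, cv2
from cell import telemetry, read_camera, workorder
def cap(name, fn):
    d=read_camera(name); cv2.imwrite('pics/'+fn+'.png', d['image'][:,:,::-1]); 
    np.savez('pics/'+fn+'.npz', image=d['image'],R=d['R'],t=d['t'],f=200/np.tan(np.radians(d['fovy'])/2),cx=d['cx'],cy=d['cy']); return d
def L(fn): return np.load('pics/'+fn+'.npz')
def ray(fn,u,v,z):
    d=L(fn); R=d['R'];t=d['t']; c=-R.T@t; r=R.T@np.array([(u-d['cx'])/d['f'],(v-d['cy'])/d['f'],1]); return np.round(c+r*(z-c[2])/r[2],4)
def proj(fn,X):
    d=L(fn); p=d['R']@np.array(X)+d['t']; return np.round([d['f']*p[0]/p[2]+d['cx'],d['f']*p[1]/p[2]+d['cy']],1)
def crop(fn,x0,y0,x1,y1,s,out):
    im=cv2.imread('pics/'+fn+'.png')[y0:y1,x0:x1]; cv2.imwrite('pics/'+out+'.png',cv2.resize(im,None,fx=s,fy=s,interpolation=cv2.INTER_CUBIC))
E
python3 - <<'E'
from h import *
for n in('top','side'):
    d=cap(n,n+'0'); print(n,d['fovy'],d['cx'],d['cy'],-np.array(d['R']).T@d['t'],np.round(d['R'],3))
print(telemetry.observe())
E
```

```text
pics
top 46.630865529191745 316.2771406348107 192.858971340644 [0.22095121 0.04229927 1.76485956] [[ 0.024 -1.    -0.007]
 [-0.991 -0.023 -0.13 ]
 [ 0.13   0.01  -0.991]]
side 45.691094939207915 313.72393197162495 197.93058746531779 [ 0.13649623 -1.10906124  0.80109611] [[ 0.966 -0.259  0.004]
 [-0.132 -0.505 -0.853]
 [ 0.224  0.823 -0.522]]
{'time': 0.1, 'qpos': array([ 1.15902215e+00,  3.42618936e-01,  1.52493291e+00,  6.15835634e-06,
        1.27544114e+00, -1.45997233e-01]), 'qvel': array([ 0.0008866 , -0.00338932, -0.00239425,  0.00062921,  0.00169147,
        0.00165345]), 'joint_efforts': array([ 1.62307097e-03, -4.31997728e+01, -2.44696999e+01,  7.19710300e-02,
        5.25754457e-02, -5.60287765e-05]), 'tool_pos': array([0.13773106, 0.50625188, 0.25112817]), 'tool_rot': array([-3.14020808e+00, -2.09545254e-04,  2.87581377e+00]), 'contact_force': array([-0.3475736 ,  0.66096308,  0.21924747]), 'torque': array([ 0.05534069,  0.04011101, -0.01236766]), 'opening': 0.09184888724572837}
```

View pics/top0.png

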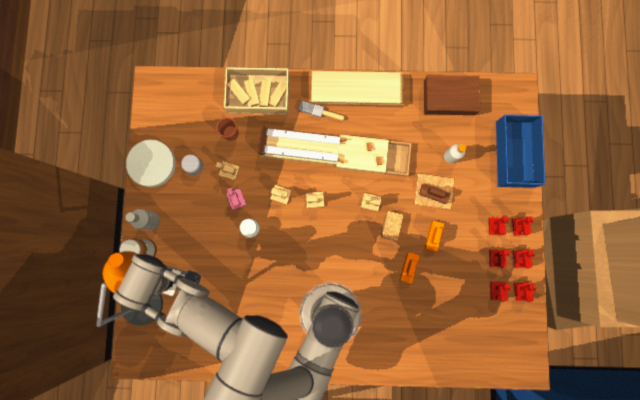

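View pics/side0.png

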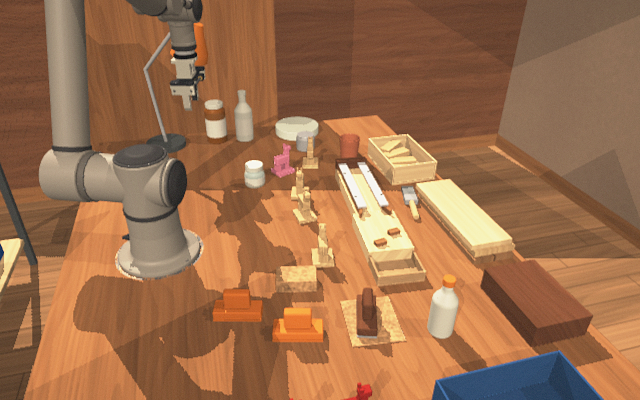

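Run:
```python
from h import *
crop('top0',205,110,475,290,2.9,'c1')
crop('top0',250,115,420,185,4.7,'c2')
crop('side0',230,120,430,350,2.6,'c3')
for p in [(0,0,0),(.5,0,0),(.6,.2,0),(.6,-.2,0)]: print(p,proj('top0',p),proj('side0',p))
```

```text
(0, 0, 0) [329.4 314.2] [159.3 249.7]
(0.5, 0, 0) [332.1 181. ] [333.9 223.5]
(0.6, 0.2, 0) [281.  154.4] [344.8 186.6]
(0.6, -0.2, 0) [384.2 156.6] [391.6 259.1]
```

View pics/c1.png

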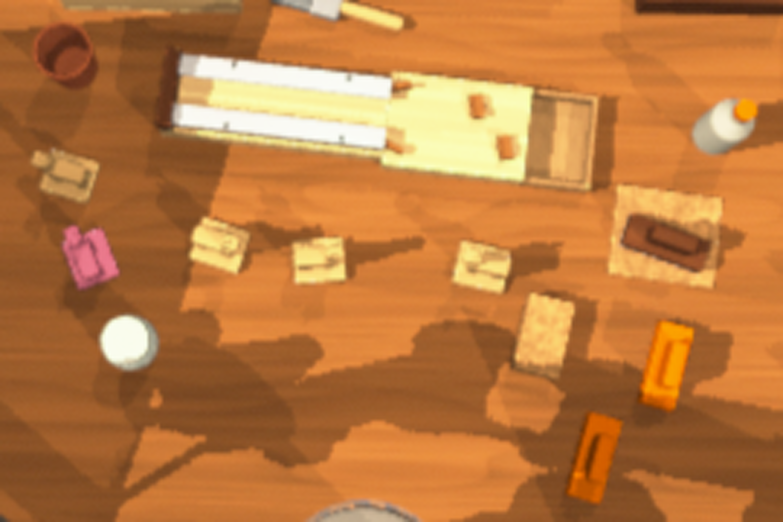

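View pics/c2.png

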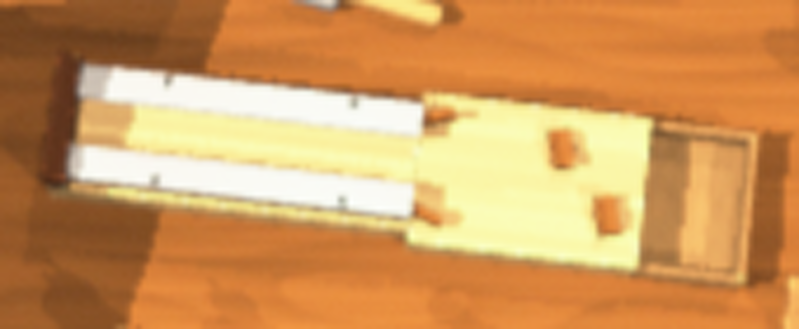

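View pics/c3.png

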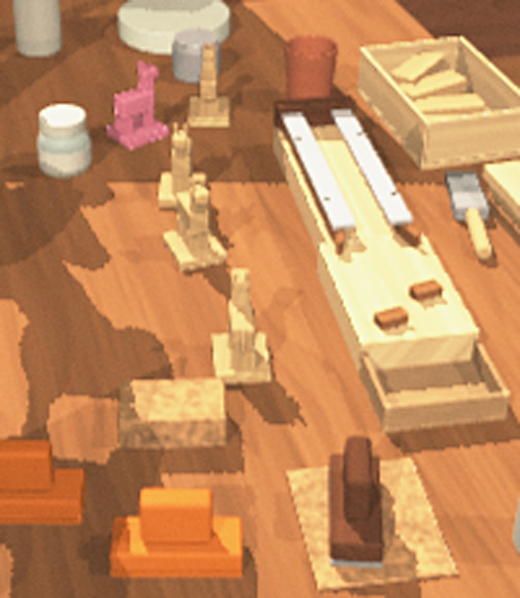

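```bash
cat > rackfit.py <<'E'
from h import *
from scipy.optimize import least_squares
def c2(u,v): return (250+(u+.5)/4.7-.5,115+(v+.5)/4.7-.5)
def c3(u,v): return (230+(u+.5)/2.6-.5,120+(v+.5)/2.6-.5)
pts=[('top0',c2(425,92),(-55,-62,40)),('top0',c2(405,243),(-55,62,40)),('top0',c2(652,120),(-240,-62,40)),('top0',c2(638,270),(-240,62,40)),
('top0',c2(420,134),(-55,-20,63)),('top0',c2(413,183),(-55,20,63)),
('side0',c3(474,331),(-240,-62,40)),('side0',c3(362,362),(-240,62,40)),('side0',c3(350,228),(-55,20,63))]
def T(p,X):
    c,s=np.cos(p[2]),np.sin(p[2]); X=np.array(X)/1000; return np.array([p[0]+c*X[0]-s*X[1],p[1]+s*X[0]+c*X[1],X[2]])
def res(p): return np.concatenate([proj(f,T(p,X))-np.array(u) for f,u,X in pts])
r=least_squares(res,[.62,.0,1.57]); print(r.x); print(res(r.x).reshape(-1,2).round(1))
np.save('rack.npy',r.x)
E
python3 rackfit.py
```

```text
[0.62 0.   1.57]
[[ 7.7 -1.7]
 [11.4 -1.8]
 [ 8.  -6.5]
 [10.8 -6.5]
 [ 8.9 -1.3]
 [10.2 -1.2]
 [16.3  4.4]
 [14.9  0.1]
 [ 9.3  3.4]]
```

```bash
sed -i 's/return np.round(\[\(.*\)\],1)/return np.array([\1])/' h.py; python3 rackfit.py
python3 - <<'E'
from h import *
import sys
p=np.load('rack.npy')
im={k:cv2.imread(f'pics/{k}0.png') for k in('top','side')}
def T(X):
    c,s=np.cos(p[2]),np.sin(p[2]); X=np.array(X)/1000; return np.array([p[0]+c*X[0]-s*X[1],p[1]+s*X[0]+c*X[1],X[2]])
S=4
for k in im:
    b=cv2.resize(im[k],None,fx=S,fy=S,interpolation=cv2.INTER_CUBIC)
    for poly in [[(-240,-62,40),(-55,-62,40),(-55,62,40),(-240,62,40)],[(-55,-52,63),(220,-52,63),(220,-20,63),(-55,-20,63)],[(-55,52,63),(220,52,63),(220,20,63),(-55,20,63)]]:
        q=np.array([(proj(k+'0',T(X))+.5)*S for X in poly]).astype(int); cv2.polylines(b,[q],True,(255,0,0),1)
    c=b[115*4:185*4,250*4:420*4] if k=='top' else b[150*4:290*4,320*4:440*4]
    cv2.imwrite(f'pics/o_{k}.png',c)
E
```

```text
[0.61356858 0.03158832 1.48187323]
[[ 0.7  1.1]
 [ 1.5  0.8]
 [ 0.8  0.4]
 [ 0.8  0.5]
 [ 0.9  1.5]
 [ 1.2  1.5]
 [ 2.  -0.1]
 [-0.5 -7.1]
 [ 1.5 -2.1]]
```

View pics/o_top.png

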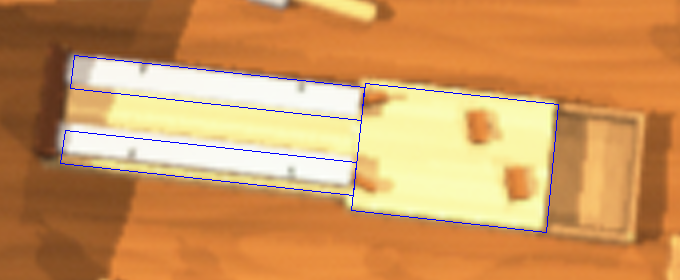

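View pics/o_side.png

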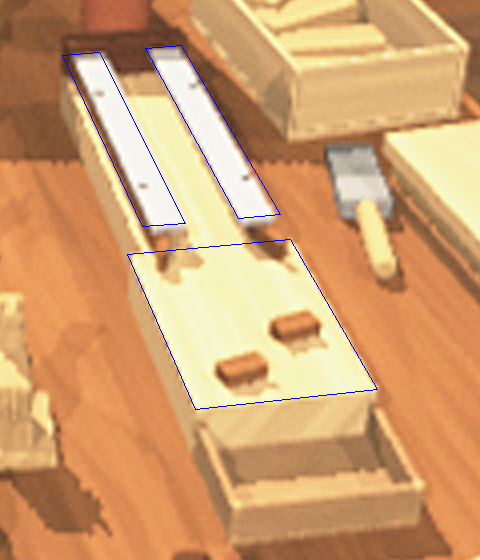

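```bash
python3 - <<'E'
s=open('rackfit.py').read()
s=s.replace("('side0',c3(474,331),(-240,-62,40)),('side0',c3(362,362),(-240,62,40)),('side0',c3(350,228),(-55,20,63))]",
"('side0',S(376,396),(-240,-62,40)),('side0',S(191,418),(-240,62,40)),('side0',S(185,229),(-55,20,63)),('side0',S(241,221),(-55,-20,63)),('side0',S(128,258),(-55,62,40)),('top0',c2(80,97),(220,-20,63)),('top0',c2(72,145),(220,20,63))]").replace("def T","def S(u,v): return (320+(u+.5)/4-.5,150+(v+.5)/4-.5)\ndef T",1)
s=s.replace("pts=","def S(u,v): return (320+(u+.5)/4-.5,150+(v+.5)/4-.5)\npts=",1)
open('rackfit.py','w').write(s)
E
python3 rackfit.py
```

```text
[0.61646671 0.03227249 1.46833103]
[[ 0.7  0.6]
 [ 1.1  0.3]
 [ 0.8  0.5]
 [ 0.3  0.5]
 [ 0.8  1. ]
 [ 1.   0.9]
 [ 0.2 -1.7]
 [ 0.7 -2.7]
 [ 0.5 -1.9]
 [-0.2 -1. ]
 [ 0.3 -1.3]
 [ 0.5 -0.1]
 [ 0.7  0. ]]
```

```bash
cat >> rackfit.py <<'E'
P=pts
for k in('top0','side0'):
    pts=[q for q in P if q[0]==k]; r=least_squares(res,r.x); print(k,r.x,np.abs(r.fun).max()); print(res(r.x).reshape(-1,2).round(1).tolist())
# joint with per-camera pixel offset
pts=P
def res2(q):
    e=res(q[:3]).reshape(-1,2); 
    for i,pp in enumerate(P): e[i]+= q[3:5] if pp[0]=='top0' else q[5:7]
    return np.concatenate([e.ravel(),q[3:]*.5])
r=least_squares(res2,list(r.x)+[0]*4); print(r.x.round(4)); print(r.fun[:26].reshape(-1,2).round(1).tolist())
E
python3 rackfit.py
```

```text
[0.61646671 0.03227249 1.46833103]
[[ 0.7  0.6]
 [ 1.1  0.3]
 [ 0.8  0.5]
 [ 0.3  0.5]
 [ 0.8  1. ]
 [ 1.   0.9]
 [ 0.2 -1.7]
 [ 0.7 -2.7]
 [ 0.5 -1.9]
 [-0.2 -1. ]
 [ 0.3 -1.3]
 [ 0.5 -0.1]
 [ 0.7  0. ]]
top0 [0.61807097 0.03509444 1.47324644] 0.4435021832680661
[[-0.1, 0.1], [0.4, -0.2], [0.0, -0.2], [-0.3, -0.2], [-0.0, 0.4], [0.3, 0.4], [-0.3, -0.2], [-0.0, -0.1]]
side0 [0.61299278 0.02432405 1.46472647] 0.7217097156499221
[[-0.0, 0.4], [0.2, -0.7], [0.2, -0.3], [-0.4, 0.6], [-0.0, 0.2]]
[ 0.6147  0.0298  1.4709 -1.3348 -0.9062 -0.1126  1.114 ]
[[0.0, 0.1], [0.4, -0.2], [0.1, -0.0], [-0.3, -0.0], [0.1, 0.5], [0.3, 0.5], [0.0, -0.0], [0.5, -1.0], [0.1, -0.3], [-0.6, 0.6], [-0.1, 0.3], [-0.2, -0.3], [0.0, -0.2]]
```

Run:
```python
from h import *
crop('top0',405,165,465,220,10,'c4')
crop('side0',330,275,420,350,8,'c5')
```

```text
(no output)
```

View pics/c4.png

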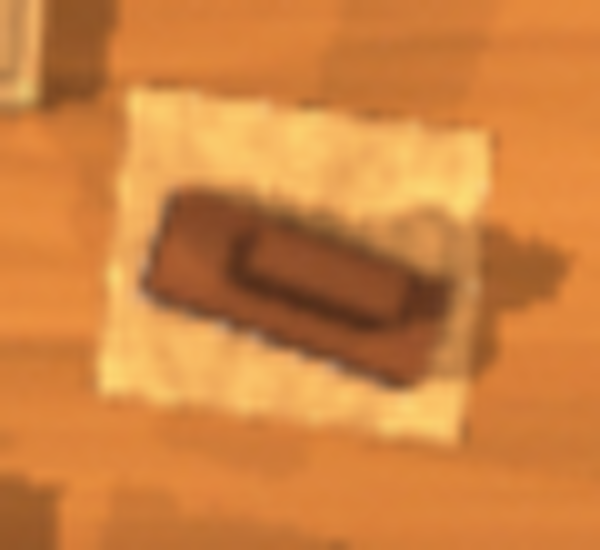

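View pics/c5.png

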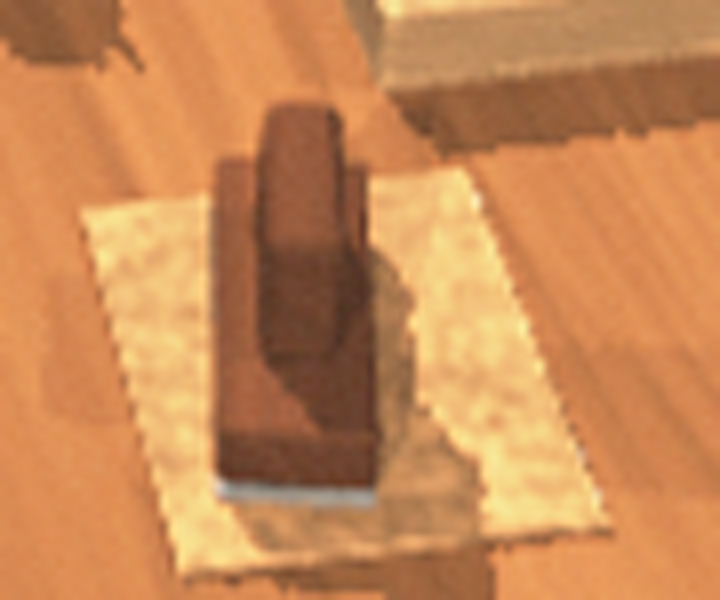

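Run:
```python
from h import *
T=lambda u,v,z:ray('top0',405+(u+.5)/10-.5,165+(v+.5)/10-.5,z)
S=lambda u,v,z:ray('side0',330+(u+.5)/8-.5,275+(v+.5)/8-.5,z)
print('grip',[T(*p,.075) for p in[(248,230),(412,280),(395,322),(238,275)]])
print('body top z30',[T(*p,.030) for p in[(180,190),(450,280),(415,388),(145,292)]])
print('mat',[T(*p,.004) for p in[(130,90),(490,132),(460,440),(102,392)]])
print('mat c', sum(T(*p,.004) for p in[(130,90),(490,132),(460,440),(102,392)])/4)
m=[(83,210),(463,168),(608,530),(180,578)]
print('mat side',[S(*p,.004) for p in m], sum(S(*p,.004) for p in m)/4)
print('sole front',S(218,497,.004),S(374,500,.004),'rear top', S(218,160,.030),S(368,165,.03))
```

```text
grip [array([ 0.4719, -0.3558,  0.075 ]), array([ 0.4547, -0.4157,  0.075 ]), array([ 0.4391, -0.4092,  0.075 ]), array([ 0.4551, -0.352 ,  0.075 ])]
body top z30 [array([ 0.4932, -0.3409,  0.03  ]), array([ 0.4613, -0.4421,  0.03  ]), array([ 0.4201, -0.4285,  0.03  ]), array([ 0.4541, -0.3275,  0.03  ])]
mat [array([ 0.5358, -0.3277,  0.004 ]), array([ 0.5225, -0.4655,  0.004 ]), array([ 0.4036, -0.4523,  0.004 ]), array([ 0.4188, -0.3165,  0.004 ])]
mat c [ 0.470175 -0.3905    0.004   ]
mat side [array([ 0.4167, -0.3192,  0.004 ]), array([ 0.533 , -0.3313,  0.004 ]), array([ 0.5165, -0.472 ,  0.004 ]), array([ 0.3994, -0.458 ,  0.004 ])] [ 0.4664   -0.395125  0.004   ]
sole front [ 0.4186 -0.4341  0.004 ] [ 0.4593 -0.446   0.004 ] rear top [ 0.4521 -0.3353  0.03  ] [ 0.4937 -0.3485  0.03  ]
```

```bash
python3 -m creep '[1,0.045,-0.025,0,-0.178, 1,0.045,-0.025,0,-0.178, 1,0.05,-0.03,0,-0.178, 1,0.045,-0.04,0,-0.178, 1,0.045,-0.04,0,-0.178, 1,0.03,-0.05,0,-0.178, 1,0.03,-0.05,0,-0.178, 1,0.03,-0.05,0,-0.178, 1,0.02,-0.055,0,-0.178, 1,0,-0.06,0,0, 1,0,-0.06,0,0, 1,0,-0.06,0,0]'; python3 -c "
from h import *
s=telemetry.observe();print(s['tool_pos'],s['tool_rot'],s['qpos'])"
```

```text
time: 1.6
tool_pos: [0.4842, -0.0547, 0.2464]
tool_rot: [-3.135, -0.0, 1.228]
contact_force: [1.1, 0.3, 0.4]
opening: 0.0917
[ 0.48422009 -0.05473708  0.24639446] [-3.13497396e+00 -3.87877956e-04  1.22808068e+00] [-2.70520697e-01  2.81179397e-01  1.62763790e+00  9.14025565e-04
  1.23934896e+00  7.18933883e-02]
```

```bash
python3 -m creep '[1,0,-0.06,0,0.04, 1,0,-0.06,0,0, 1,-0.005,-0.06,0,0, 1,-0.01,-0.06,0,0, 1,-0.01,-0.06,0,0, 1,0,-0.02,-0.04,0, 1,0,0,-0.03,0,1,0,0,0,0,1,0,0,0,0]'; python3 -c "
from h import *
cap('top','top1');cap('side','side1')
crop('top1',380,140,480,220,8,'d1')
crop('side1',310,230,420,350,5,'d2')
s=telemetry.observe();print(s['tool_pos'],s['tool_rot'],s['contact_force'],s['opening'])
print(proj('top1',s['tool_pos']-[0,0,.025]),proj('side1',s['tool_pos']-[0,0,.025]))"
```

```text
time: 2.72
tool_pos: [0.4546, -0.3895, 0.1723]
tool_rot: [-3.133, -0.002, 1.262]
contact_force: [0.6, -0.3, -0.1]
opening: 0.0917
[ 0.45483762 -0.38932236  0.17264335] [-3.13317285e+00 -1.21537010e-03  1.26259267e+00] [ 0.19561286 -0.00488653 -0.22234725] 0.09192923058373578
[443.81726673 189.64008073] [369.45234042 269.95464762]
```

View pics/d1.png

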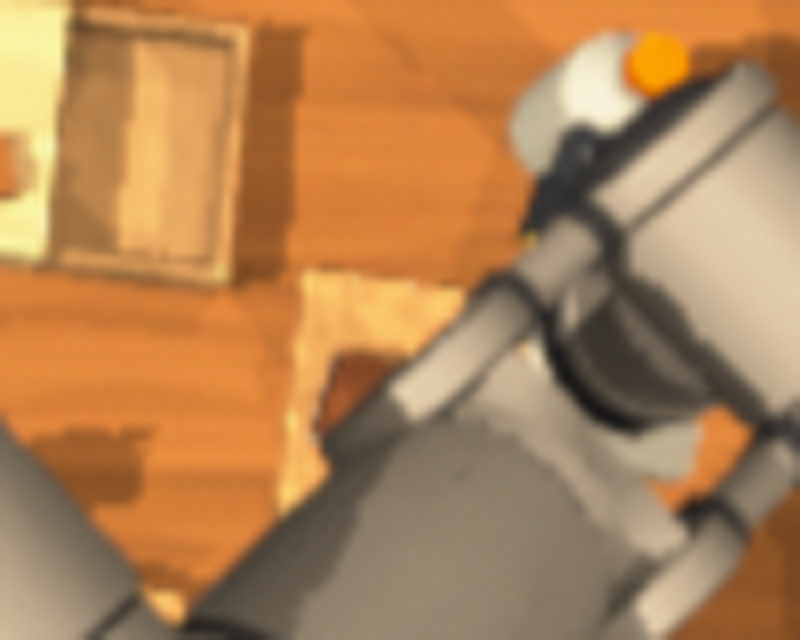

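View pics/d2.png

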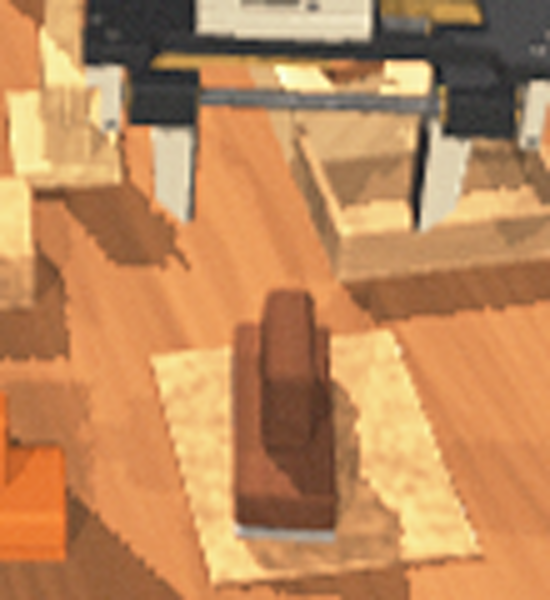

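```bash
python3 -m creep '[1,0,0,-0.05,0.01, 1,0,0,-0.045,0, 1,0,0,-0.017,0, 1,0,0,0,0, 0,0,0,0,0, 0,0,0,0,0, 0,0,0,0,0, 0,0,0,0,0,0,0,0,0,0]' 30; python3 -c "
from h import *
s=telemetry.observe();print(s['tool_pos'],s['tool_rot'],s['contact_force'],s['opening'])
cap('side','side2'); crop('side2',310,230,420,350,5,'d3')"
```

```text
time: 3.95
tool_pos: [0.4604, -0.3918, 0.0695]
tool_rot: [3.132, 0.009, 1.277]
contact_force: [0.4, -0.4, 0.3]
opening: 0.0465
[ 0.46037366 -0.39177974  0.06945719] [3.1321806  0.00925972 1.27673809] [ 0.35643974 -0.36469874  0.28828774] 0.04650033396652266
```

View pics/d3.png

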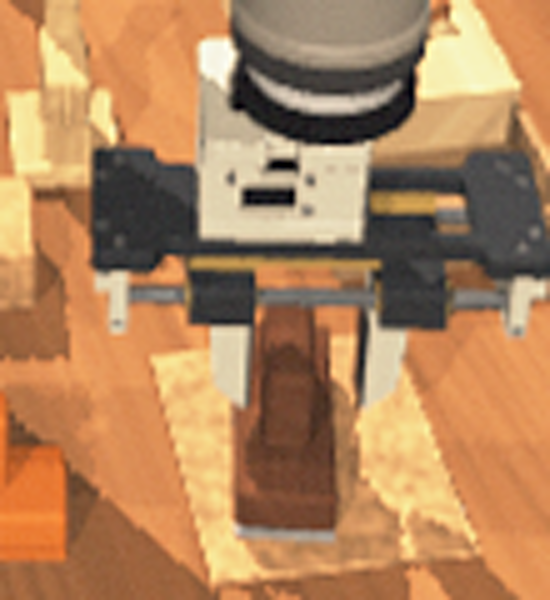

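```bash
python3 -m creep '[0.5,-0.006,0.002,-0.009,0, 0.5,0,0,0,0, 0,0,0,0,0, 0,0,0,0,0, 0,0,0,0,0, 0,0,0,0,0]' 30; python3 -c "
from h import *
s=telemetry.observe();print(s['tool_pos'],s['tool_rot'],s['contact_force'],s['opening'])
cap('side','side3'); crop('side3',310,230,420,350,5,'d4')"
```

```text
time: 4.75
tool_pos: [0.4538, -0.3895, 0.0593]
tool_rot: [3.133, 0.009, 1.277]
contact_force: [0.5, -0.7, -1.1]
opening: 0.0219
[ 0.45379505 -0.38952777  0.05931743] [3.13278876 0.00879672 1.27657178] [ 0.5493568  -0.65465983 -1.1107351 ] 0.021910213194675555
```

View pics/d4.png

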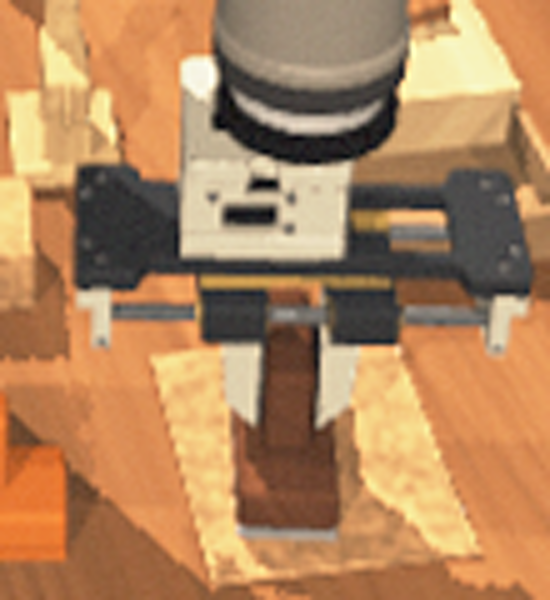

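```bash
python3 -m creep '[0,0,0,0.05,0, 0,0,0,0.05,0, 0,0.02,0.02,0.04,-0.172, 0,0.022,0.05,0,-0.172, 0,0.022,0.05,0,-0.172, 0,0.022,0.05,0,-0.172, 0,0.022,0.05,0,-0.172, 0,0.021,0.05,0,-0.172, 0,0.02,0.03,0,-0.172, 0,0,0,0,-0.172, 0,0,0,0,0,0,0,0,0,0]'; python3 -c "
from h import *
s=telemetry.observe();print(s['tool_pos'],s['tool_rot'],s['contact_force'],s['opening'])
cap('side','side4'); crop('side4',310,120,440,290,4.5,'e1')
cap('top','top4'); crop('top4',250,100,420,220,4.7,'e2')"
```

```text
time: 6.3
tool_pos: [0.6019, -0.0776, 0.1983]
tool_rot: [3.139, 0.009, -0.14]
contact_force: [-0.8, -0.6, -2.5]
opening: 0.0218
[ 0.60191168 -0.07755235  0.19833729] [ 3.13854518  0.00941998 -0.13952337] [-0.75652523 -0.58634252 -2.50389364] 0.021793117184932608
```

View pics/e1.png

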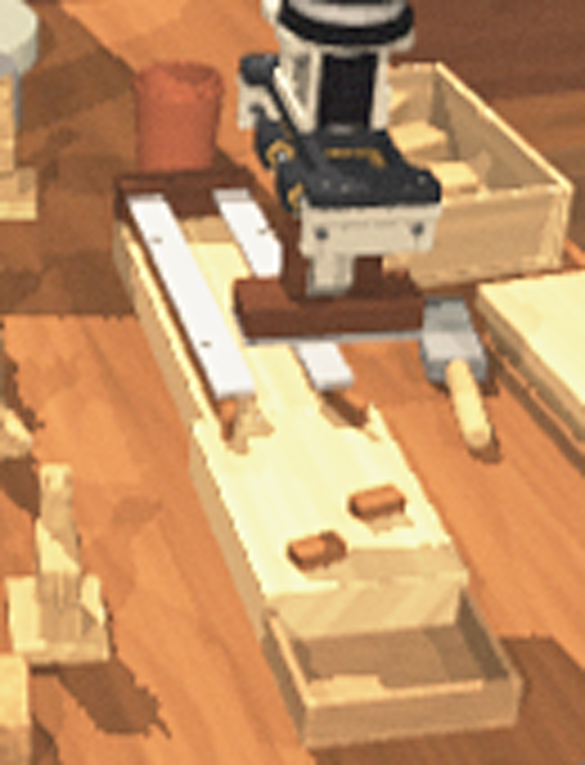

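View pics/e2.png

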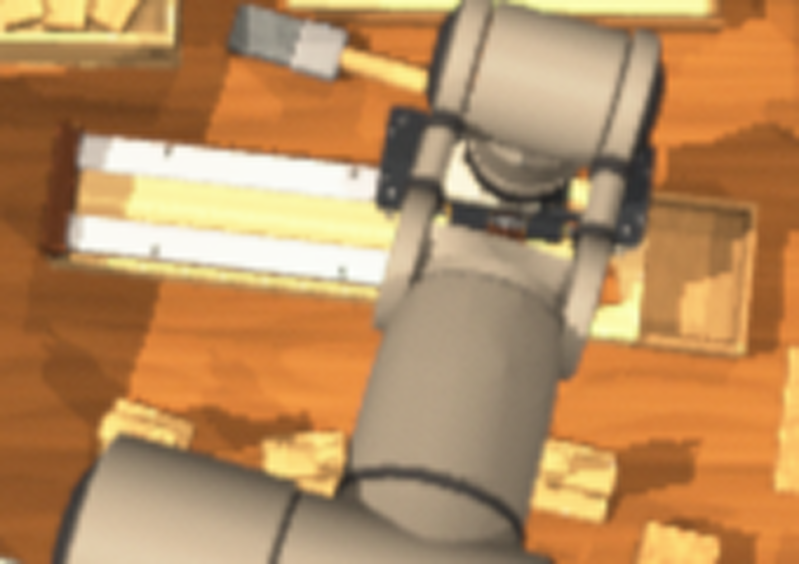

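Run:
```python
from h import *
c=np.array([.6019,-.0776]); a=-.14; l=np.array([np.cos(a),np.sin(a)]); n=np.array([np.sin(a),-np.cos(a)])
for s,o in((-1,(240,337)),(1,(418,345))):
    X=[*(c+s*.055*l+.022*n),.143]; print(proj('side4',X),310+(o[0]+.5)/4.5-.5,120+(o[1]+.5)/4.5-.5)
```

```text
[361.18219338 195.84188794] 362.94444444444446 194.5
[401.12032936 193.41829587] 402.5 196.27777777777777
```

```bash
cat >> rackfit.py <<'E'
print('---')
for off in([1.4,1.2],[0.5,1.2],[1.4,2.]):
    pts=[(f,np.array(u)-off,X) for f,u,X in P if f=='side0']; q=least_squares(res,[.61,.03,1.47]); print(off,q.x,np.abs(q.fun).max())
E
python3 rackfit.py | sed -n '/---/,$p'
```

```text
---
[1.4, 1.2] [0.61098749 0.03072742 1.46731023] 0.8680095404323538
[0.5, 1.2] [0.61359611 0.03006301 1.46593202] 0.8809839399879138
[1.4, 2.0] [0.61235519 0.03433236 1.46760499] 0.9789043172368395
```

```bash
python3 - <<'E'
from h import *
def inv(X,p=(.614,.031,1.470)):
    c,s=np.cos(p[2]),np.sin(p[2]); d=np.array(X[:2])-p[:2]; return np.round([c*d[0]+s*d[1],-s*d[0]+c*d[1]],4)
for u,v in((563,148),(608,215)): print(inv(ray('top0',250+(u+.5)/4.7-.5+1.3,115+(v+.5)/4.7-.5+.9,.052)))
for u,v in((376,500),(317,550)): print(inv(ray('side4',310+(u+.5)/4.5-.5-1.4,120+(v+.5)/4.5-.5-1.2,.048)))
E
python3 -m creep '[0,0,-0.013,-0.03,0.04, 0,0,0,-0.04,0, 0,0,0,-0.02,0,0,0,0,0,0]' 40
```

```text
[-0.1708 -0.028 ]
[-0.2124  0.0219]
[-0.164  -0.0261]
[-0.2078  0.0236]
time: 6.9
tool_pos: [0.6017, -0.0939, 0.1075]
tool_rot: [3.138, 0.006, -0.097]
contact_force: [-0.9, 0.6, -1.5]
opening: 0.0218
```

```bash
python3 -m creep '[0,0.001,0.012,0,0, 0,0,0,-0.006,0, 0,0,0,-0.004,0]' 40;  python3 -c "
from h import *
s=telemetry.observe();print(s['tool_pos'],s['tool_rot'],s['contact_force'],s['opening'])
cap('side','side5'); crop('side5',310,120,440,290,4.5,'e3')"
```

```text
time: 7.28
tool_pos: [0.6043, -0.0815, 0.1001]
tool_rot: [3.137, 0.001, -0.096]
contact_force: [0.2, -0.0, -1.6]
opening: 0.022
[ 0.60428821 -0.08152372  0.10013286] [ 3.13721516e+00  1.04040046e-03 -9.63822280e-02] [ 0.17858546 -0.02242581 -1.62493043] 0.02201857275581789
```

View pics/e3.png

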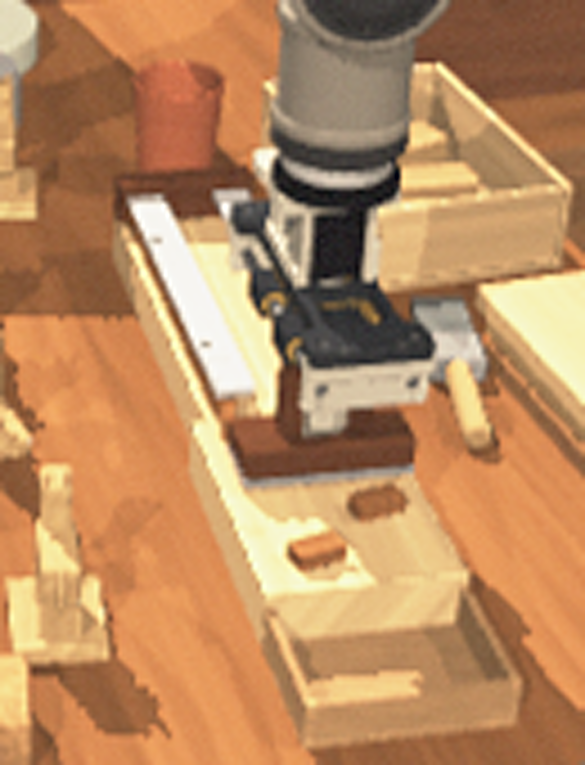

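```bash
python3 -m creep '[0,-0.002,0,-0.004,0, 0,0,0,-0.003,0]' 40; python3 -m creep '[0,0,0,-0.002,0,0,0,0,-0.002,0]'
```

```text
time: 7.58
tool_pos: [0.6026, -0.0815, 0.0951]
tool_rot: [3.137, -0.001, -0.097]
contact_force: [-8.6, 1.9, 27.4]
opening: 0.0214
time: 7.82
tool_pos: [0.6025, -0.0814, 0.0952]
tool_rot: [3.138, -0.002, -0.097]
contact_force: [-3.8, 2.1, 11.2]
opening: 0.0219
```

```bash
python3 -m creep '[0,0,0,0.001,0, 0,-0.0015,-0.015,0,0, 0,-0.0015,-0.015,0,0, 0,-0.0015,-0.015,0,0, 0,-0.0015,-0.015,0,0]' 40; python3 -c "
from h import *
s=telemetry.observe();print(s['tool_pos'],s['tool_rot'],s['contact_force'],s['opening'])
cap('side','side6'); crop('side6',310,120,440,290,4.5,'e4')"
```

```text
time: 8.45
tool_pos: [0.5957, -0.1457, 0.0956]
tool_rot: [3.137, -0.002, -0.097]
contact_force: [-0.9, 0.5, -2.5]
opening: 0.0217
[ 0.59569858 -0.1456906   0.09564409] [ 3.13722189e+00 -1.96565252e-03 -9.68040743e-02] [-0.89430237  0.48898828 -2.53687364] 0.02168367415331721
```

View pics/e4.png

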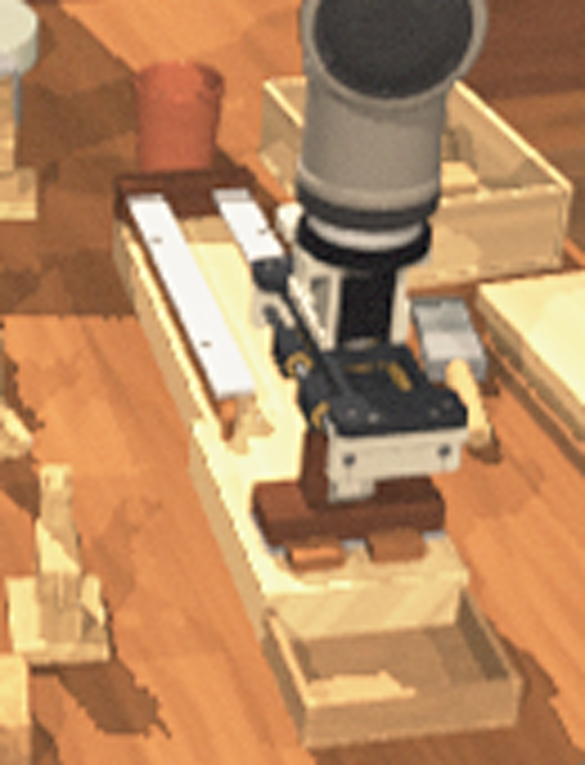

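```bash
python3 -m creep '[0,-0.0014,-0.014,0,0, 0,-0.0014,-0.014,0,0, 0,-0.0014,-0.014,0,0, 0,-0.0012,-0.011,0,0,0,0,0,0,0]'; python3 -c "
from h import *
s=telemetry.observe();print(s['tool_pos'],s['tool_rot'],s['contact_force'],s['opening'])
cap('side','side7'); crop('side7',310,120,440,290,4.5,'e5')"
```

```text
time: 9.12
tool_pos: [0.5896, -0.2054, 0.0955]
tool_rot: [3.136, -0.002, -0.099]
contact_force: [0.3, 0.0, -2.8]
opening: 0.0219
[ 0.58956613 -0.20542792  0.09548663] [ 3.13612339e+00 -2.21710763e-03 -9.92758729e-02] [ 0.33746174  0.02947765 -2.83437749] 0.021902503834989845
```

View pics/e5.png

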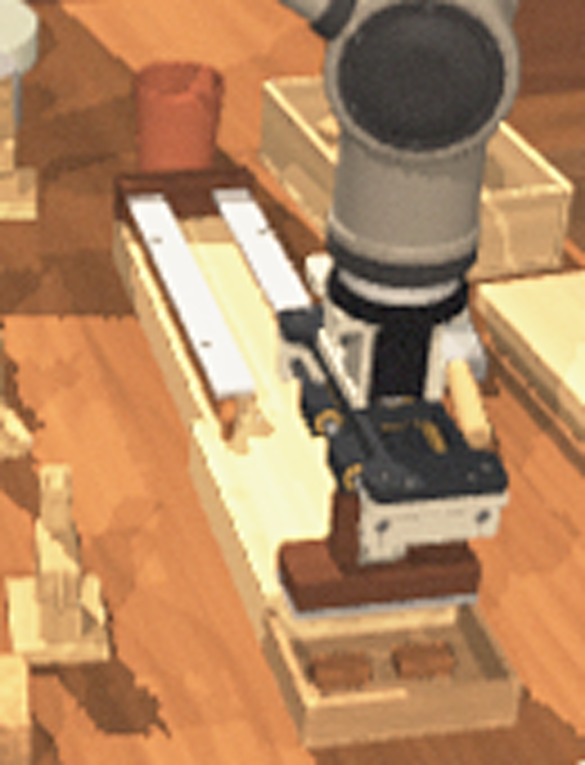

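```bash
python3 -m creep '[0,0,0,0.05,0, 0,0,0,0.05,0, 0,-0.01,0,0.02,0.172, 0,-0.03,-0.035,0,0.172, 0,-0.03,-0.035,0,0.172, 0,-0.03,-0.035,0,0.172, 0,-0.02,-0.035,0,0.172, 0,-0.015,-0.03,0,0.172, 0,-0.001,-0.014,0,0.172, 0,0,0,0,0.172, 0,0,0,0,0]'; python3 -c "
from h import *
s=telemetry.observe();print(s['tool_pos'],s['tool_rot'],s['contact_force'],s['opening'])"
```

```text
time: 10.55
tool_pos: [0.45, -0.3866, 0.2194]
tool_rot: [3.135, -0.001, 1.33]
contact_force: [0.3, 0.5, -3.0]
opening: 0.0221
[ 0.45000874 -0.38659512  0.21936361] [ 3.13493692e+00 -1.32489638e-03  1.32973705e+00] [ 0.29425625  0.53844688 -2.95125848] 0.022060845992728593
```

```bash
python3 -m creep '[0,0.006,-0.002,-0.06,-0.05, 0,0.006,-0.002,-0.05,0, 0,0,0,-0.03,0, 0,0,0,-0.008,0, 0,0,0,-0.004,0]'; python3 -m creep '[0,0,0,-0.003,0,0,0,0,-0.002,0]'
```

```text
time: 11.18
tool_pos: [0.465, -0.389, 0.0662]
tool_rot: [3.129, 0.001, 1.264]
contact_force: [0.6, -1.1, -2.2]
opening: 0.022
time: 11.42
tool_pos: [0.4661, -0.3898, 0.0633]
tool_rot: [3.125, 0.003, 1.263]
contact_force: [0.6, -0.7, -2.7]
opening: 0.0218
```

```bash
python3 -m creep '[0,0,0,-0.003,0,0,0,0,-0.002,0]'
```

```text
time: 11.68
tool_pos: [0.4665, -0.3904, 0.0594]
tool_rot: [3.123, 0.005, 1.263]
contact_force: [-0.2, 0.0, 1.4]
opening: 0.0218
```

Contact. Release and rise.

```bash
python3 -m creep '[0,0,0,-0.001,0, 1,0,0,0.002,0, 1,0,0,0,0, 1,0,0,0,0, 1,0,0,0,0, 1,0,0,0,0, 1,0,0,0.03,0, 1,0,0,0.06,0, 1,0,0,0.06,0, 1,-0.03,0.04,0.05,0,1,-0.04,0.04,0,0,1,-0.04,0.04,0,0]';  python3 -c "
from h import *
cap('top','top8');cap('side','side8')
crop('side8',310,120,440,350,3,'f1')
crop('top8',205,110,475,290,2.9,'f2')
s=telemetry.observe();print(s['tool_pos'],s['tool_rot'],s['contact_force'],s['opening'])"
```

```text
time: 13.18
tool_pos: [0.359, -0.2747, 0.2595]
tool_rot: [3.12, 0.006, 1.262]
contact_force: [0.2, -0.4, 0.5]
opening: 0.0917
[ 0.3564365  -0.27149886  0.2588834 ] [3.12493459 0.00343146 1.26230928] [-0.37535406 -0.31700035  0.6164384 ] 0.0918947586938802
```

View pics/f1.png

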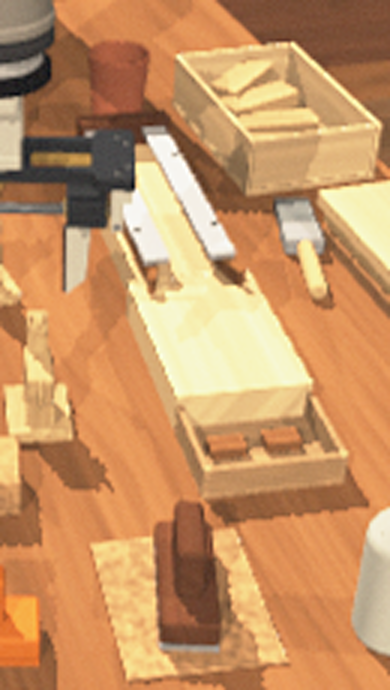

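View pics/f2.png

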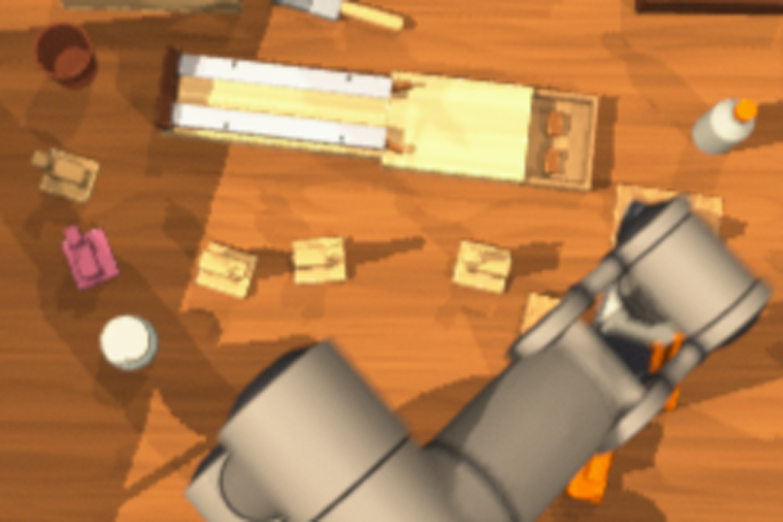

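View pics/side8.png

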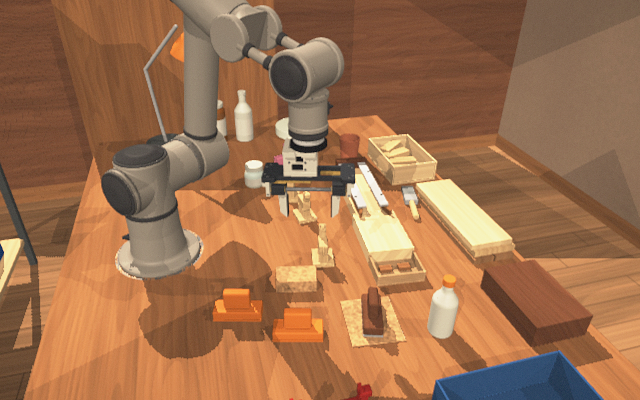

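Run:
```python
from h import *
crop('top8',350,185,390,218,18,'g1')
crop('side8',300,210,345,275,9,'g2')
```

```text
(no output)
```

View pics/g1.png

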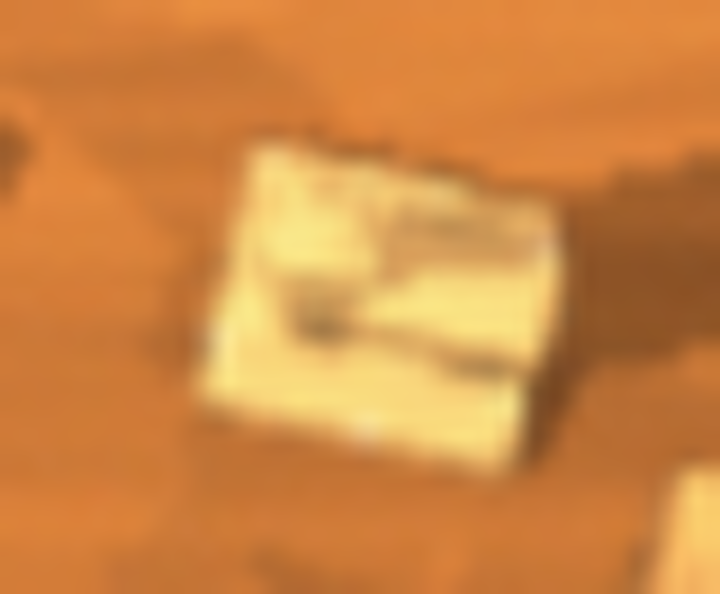

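View pics/g2.png

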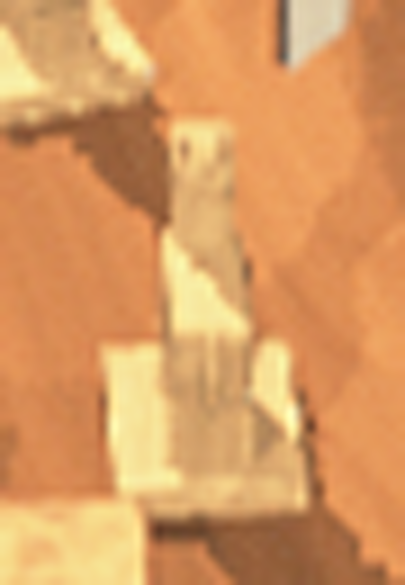

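```bash
cat >> h.py <<'E'
OFF={'t':(1.3,.9),'s':(-1.4,-1.2)}
def cr(fn,x0,y0,s,u,v,z):
    o=OFF[fn[0]]; return ray(fn,x0+(u+.5)/s-.5+o[0],y0+(v+.5)/s-.5+o[1],z)
def plate(fn,x0,y0,s,cs,z=.012):
    """corners order: head-left.. any cyclic starting with front-left: FL,FR? give front1,back1,back2,front2"""
    P=np.array([cr(fn,x0,y0,s,*c,z) for c in cs]); c=P.mean(0)[:2]; d=(P[0]+P[3]-P[1]-P[2])[:2]; 
    e=(P[0]-P[3]+P[1]-P[2])[:2]; print('sizes',np.linalg.norm(d)/2,np.linalg.norm(e)/2)
    a=np.arctan2(d[1],d[0]); a2=np.arctan2(e[1],e[0]); print(fn,'c',c.round(4),'yaw',a.round(3),'perp',a2.round(3)); return c,a
E
python3 - <<'E'
from h import *
plate('top8',350,185,18,[(258,148),(562,212),(508,472),(200,402)])
print(cr('side8',300,210,9,115,488,.012),cr('side8',300,210,9,305,480,.012),cr('side8',300,210,9,105,345,.012),cr('side8',300,210,9,288,345,.012))
E
```

```text
sizes 0.06584620338333866 0.05592425681222773
top8 c [ 0.4187 -0.153 ] yaw 1.376 perp -0.205
[ 0.3838 -0.1733  0.012 ] [ 0.4381 -0.1838  0.012 ] [ 0.3982 -0.1068  0.012 ] [ 0.4519 -0.1209  0.012 ]
```

```bash
python3 -m creep '[1,0.03,0.055,0,0.108, 1,0.03,0.055,0,0, 1,0,0,-0.06,0, 1,0,0,-0.05,0, 1,0,0,0,0]';  python3 -c "
from h import *
cap('side','side9')
crop('side9',290,180,360,275,6,'g3')
s=telemetry.observe();print(s['tool_pos'],s['tool_rot'],s['contact_force'],s['opening'])"
```

```text
time: 13.9
tool_pos: [0.4197, -0.1619, 0.149]
tool_rot: [3.116, 0.007, 1.373]
contact_force: [0.8, -0.2, 0.5]
opening: 0.0915
[ 0.42095712 -0.16279769  0.15092112] [3.11201996 0.00820772 1.37251735] [-0.0469328   0.7584111   0.60423795] 0.09190028468555227
```

View pics/g3.png

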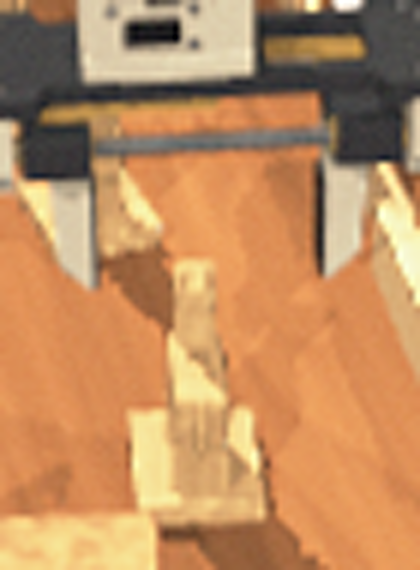

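```bash
python3 -m creep '[1,-0.003,0.002,-0.045,0, 1,-0.002,0.001,-0.033,0, 1,0,0,0,0]';  python3 -c "
from h import *
cap('side','side9')
crop('side9',290,180,360,275,6,'g4')
s=telemetry.observe();print(s['tool_pos'],s['tool_rot'],s['contact_force'],s['opening'])"
```

```text
time: 14.32
tool_pos: [0.4214, -0.164, 0.078]
tool_rot: [3.099, 0.013, 1.371]
contact_force: [-0.4, 0.5, 0.4]
opening: 0.0917
[ 0.42234524 -0.16459498  0.07914093] [3.09597173 0.01393784 1.37057927] [ 0.40772052 -1.44548203  1.01902684] 0.09165813461554159
```

View pics/g4.png

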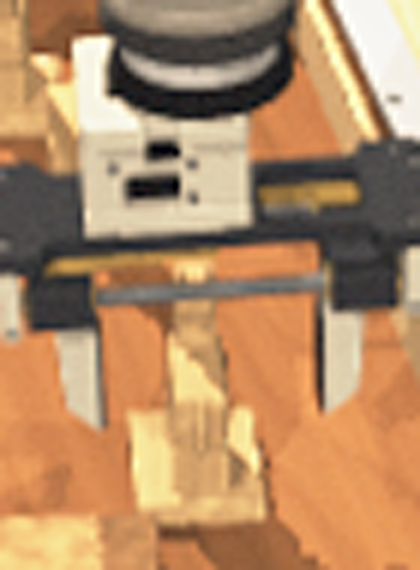

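```bash
python3 -c "
from h import *
s=telemetry.observe();print(s['qpos'],s['tool_pos'],s['tool_rot'],s['joint_efforts'])"; python3 -m creep '[1,0,0,0,0,1,0,0,0,0]'; python3 -c "
from h import *
s=telemetry.observe();print(s['qpos'],s['tool_pos'],s['tool_rot'],s['qvel'])"
```

```text
[-0.54240069  0.42910123  1.97087937  0.00341918  0.69396392 -0.3450779 ] [ 0.42234524 -0.16459498  0.07914093] [3.09597173 0.01393784 1.37057927] [ 1.06636214e-01 -3.71187687e+01 -1.42912129e+01  5.23127813e-02
 -1.40881254e-01 -1.37693005e-03]
time: 14.62
tool_pos: [0.4247, -0.1662, 0.0828]
tool_rot: [3.089, 0.016, 1.37]
contact_force: [0.3, -0.6, 0.1]
opening: 0.0919
[-0.54284393  0.42349575  1.96561923  0.00337746  0.6979378  -0.34502945] [ 0.42466992 -0.1662343   0.08284922] [3.08948412 0.016265   1.37002947] [-0.00024596 -0.01932304 -0.01749895  0.00075154  0.01422437 -0.00075721]
```

```bash
python3 -m creep '[0.45,-0.006,0.002,-0.013,0, 0.4,-0.004,0.002,-0.009,0, 0.35,-0.0012,0.0008,-0.002,0, 0,-0.0012,0.0008,-0.002,0, 0,-0.0012,0.0008,-0.002,0]' 30;  python3 -c "
from h import *
s=telemetry.observe();print(s['tool_pos'],s['tool_rot'],s['contact_force'],s['opening'])
cap('side','side9')
crop('side9',290,180,360,275,6,'g5')
"
```

```text
time: 15.25
tool_pos: [0.413, -0.161, 0.0573]
tool_rot: [3.083, 0.019, 1.37]
contact_force: [-0.6, -0.0, 1.1]
opening: 0.0461
[ 0.41303776 -0.16101774  0.05731808] [3.08259321 0.01871229 1.36988031] [-0.55621847 -0.01067677  1.0690101 ] 0.04609508225571889
```

View pics/g5.png

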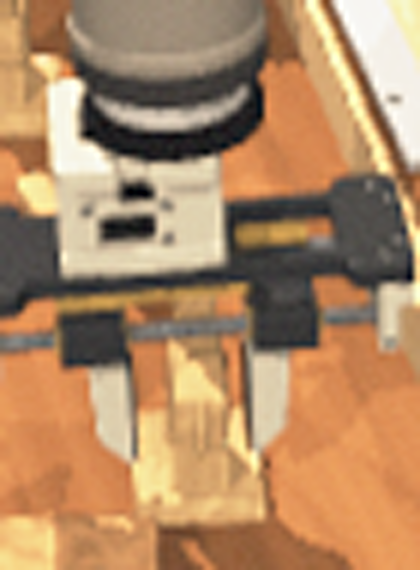

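```bash
python3 -m creep '[0.3,0.003,0,0.005,0, 0,0,0,0,0, 0,0,0,-0.001,0, 0,0,0,-0.001,0]' 30;  python3 -c "
from h import *
s=telemetry.observe();print(s['tool_pos'],s['tool_rot'],s['contact_force'],s['opening'])
"
```

```text
time: 15.8
tool_pos: [0.4166, -0.1612, 0.0628]
tool_rot: [3.082, 0.019, 1.37]
contact_force: [-3.1, 1.0, 14.2]
opening: 0.0243
[ 0.41660917 -0.16116197  0.06275178] [3.0816313  0.01939031 1.37045484] [-3.11607856  0.97932883 14.21681064] 0.024268367618009316
```

```bash
python3 -m creep '[0,0,0,-0.004,0,0,0,0,-0.004,0,0,0,0,-0.004,0,0,0,0,-0.004,0]' 30;  python3 -c "
from h import *
s=telemetry.observe();print(s['tool_pos'],s['tool_rot'],s['contact_force'],s['torque'],s['qpos'])
"
```

```text
time: 16.3
tool_pos: [0.4171, -0.1619, 0.0594]
tool_rot: [3.075, 0.024, 1.373]
contact_force: [-13.3, 6.1, 47.2]
opening: 0.0247
[ 0.41707064 -0.16185544  0.05936127] [3.07501842 0.02399101 1.37330986] [-13.32866543   6.12510276  47.19023916] [ 0.66817334  2.62594179 -0.15569494] [-5.41748081e-01  4.51938906e-01  2.02043271e+00 -1.39911524e-04
  5.98462011e-01 -3.44947734e-01]
```

```bash
python3 -m creep '[0,0,0,0.01,0,0,0,0,0.04,0,0,0,0,0.06,0,0,0,0,0.05,0,0,0,0,0,0]' 40;  python3 -c "
from h import *
s=telemetry.observe();print(s['tool_pos'],s['tool_rot'],s['contact_force'],s['torque'],s['qpos'],s['qpos'][[1,2,4]].sum())
cap('side','side10')
crop('side10',270,130,400,275,5,'g6')
"
```

```text
time: 16.92
tool_pos: [0.4159, -0.1611, 0.2251]
tool_rot: [3.076, 0.024, 1.374]
contact_force: [0.0, 0.8, -2.2]
opening: 0.0236
[ 0.41586593 -0.16110213  0.22512436] [3.07576629 0.02388224 1.37359637] [ 0.03400088  0.7817892  -2.19453103] [-0.10157914  0.09634908 -0.03704015] [-5.41598684e-01  1.87970147e-01  1.81955052e+00 -2.51697132e-04
  1.06405344e+00 -3.45070642e-01] 3.0715741064265956
```

View pics/g6.png

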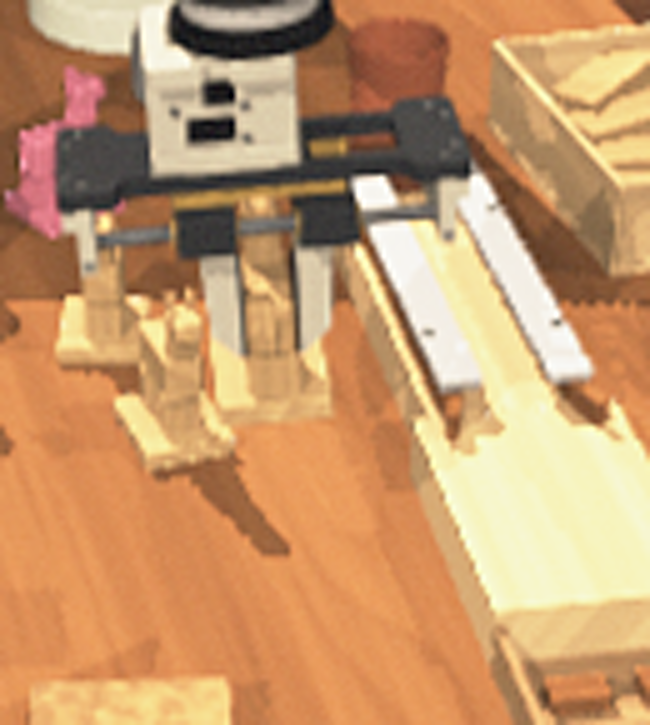

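```bash
python3 -m creep '[0,0.046,0.013,0,0.097,0,0.046,0.013,0,0,0,0.046,0.013,0,0,0,0.046,0.013,0,0,0,0,0,0,0]';  python3 -c "
from h import *
s=telemetry.observe();print(s['tool_pos'],s['tool_rot'],s['qpos'][[1,2,4]].sum())"; python3 -m creep '[0,0,0,0,0,0,0,0,0,0,0,0,0,0,0,0,0,0,0,0]';  python3 -c "
from h import *
s=telemetry.observe();print(s['tool_pos'],s['tool_rot'],s['qpos'][[1,2,4]].sum())"
```

```text
time: 17.6
tool_pos: [0.599, -0.1051, 0.2106]
tool_rot: [3.1, 0.018, 1.472]
contact_force: [-1.3, 1.1, -3.7]
opening: 0.0235
[ 0.59904165 -0.1051165   0.21061268] [3.09965642 0.01819644 1.4723628 ] 3.096926463884544
time: 18.1
tool_pos: [0.5953, -0.1058, 0.2073]
tool_rot: [3.107, 0.017, 1.471]
contact_force: [-0.6, -0.2, -2.3]
opening: 0.0237
[ 0.59533306 -0.10575082  0.20725614] [3.10733057 0.01722317 1.47096285] 3.104633070358574
```

```bash
python3 -m creep '[0,0.001,0,0.001,0,0,0.001,0,0.001,0,0,0.001,0,0.001,0,0,0.001,0,0.001,0,0,0.001,0,0.001,0,0,0.001,0,0.001,0,0,0.001,0,0.001,0,0,0.001,0,0.001,0,0,0.001,0,0.001,0,0,0.001,0,0.001,0,0,0.001,0,0.001,0,0,0.001,0,0.001,0]';  python3 -c "
from h import *
s=telemetry.observe();print(s['tool_pos'],s['tool_rot'],s['qpos'][[1,2,4]].sum())
cap('side','side11'); crop('side11',310,120,440,290,4.5,'i1')"
```

```text
time: 19.6
tool_pos: [0.6081, -0.106, 0.2209]
tool_rot: [3.106, 0.017, 1.471]
contact_force: [-1.0, -0.4, -3.1]
opening: 0.0234
[ 0.60807891 -0.10604161  0.22086588] [3.10604989 0.01748889 1.47050382] 3.1033871832225195
```

View pics/i1.png

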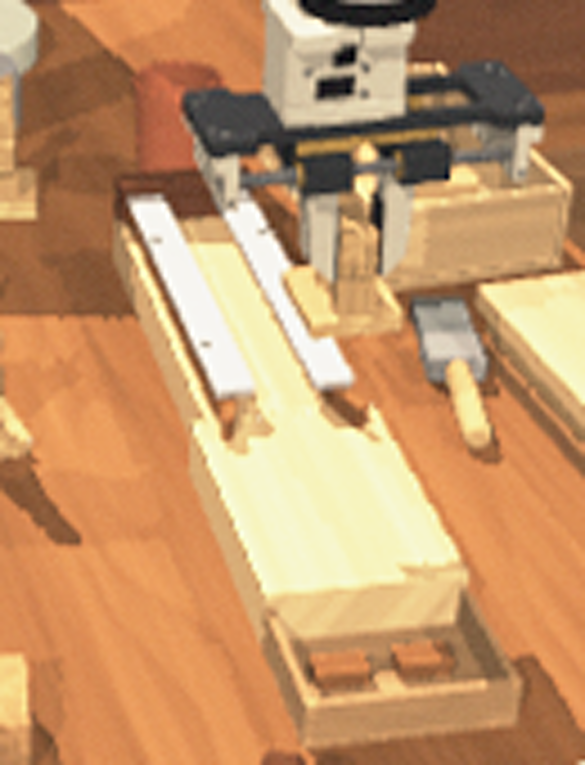

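```bash
python3 -m creep '[0,-0.004,0,-0.05,0,0,-0.002,0,-0.045,0,0,0,0,-0.015,0]';  python3 -c "
from h import *
s=telemetry.observe();print(s['tool_pos'],s['tool_rot'],s['qpos'][[1,2,4]].sum(),s['contact_force'])
cap('side','side11'); crop('side11',310,120,440,290,4.5,'i2')"
```

```text
time: 20.02
tool_pos: [0.6036, -0.1064, 0.1111]
tool_rot: [3.099, 0.019, 1.47]
contact_force: [0.4, -0.2, -2.8]
opening: 0.0241
[ 0.60362749 -0.10644228  0.11114249] [3.09904677 0.01876486 1.47046306] 3.096256449608834 [ 0.39677246 -0.18318602 -2.75920628]
```

View pics/i2.png

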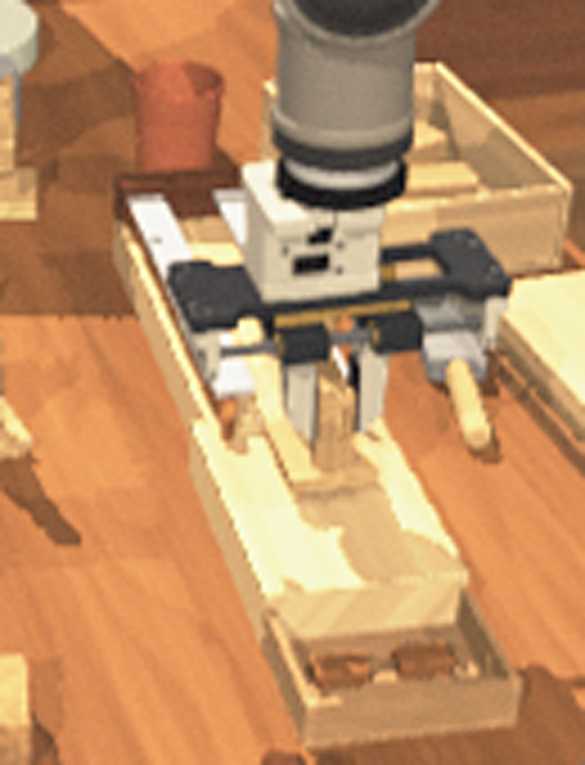

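```bash
python3 -m creep '[0,-0.004,0,-0.006,0,0,0,0,-0.004,0,0,0,0,-0.002,0]'
```

```text
time: 20.45
tool_pos: [0.6017, -0.1071, 0.1015]
tool_rot: [3.093, 0.02, 1.47]
contact_force: [-0.7, -0.2, 2.7]
opening: 0.0236
```

```bash
python3 -m creep '[0,0,0,-0.002,0,0,0,0,-0.001,0,0,0.0015,0.015,0,0,0,0.0015,0.015,0,0]' 8; python3 -c "
from h import *
s=telemetry.observe();print(s['tool_pos'],s['tool_rot'],s['qpos'][[1,2,4]].sum(),s['contact_force'])
cap('side','side12'); crop('side12',310,120,440,290,4.5,'i3')"
```

```text
time: 20.95
tool_pos: [0.6062, -0.077, 0.1017]
tool_rot: [3.088, 0.021, 1.469]
contact_force: [-0.0, -1.3, -2.0]
opening: 0.0241
[ 0.60621541 -0.07700544  0.10165373] [3.08816669 0.02125182 1.46866925] 3.0857409365463506 [-0.00662384 -1.31553329 -1.99420744]
```

View pics/i3.png

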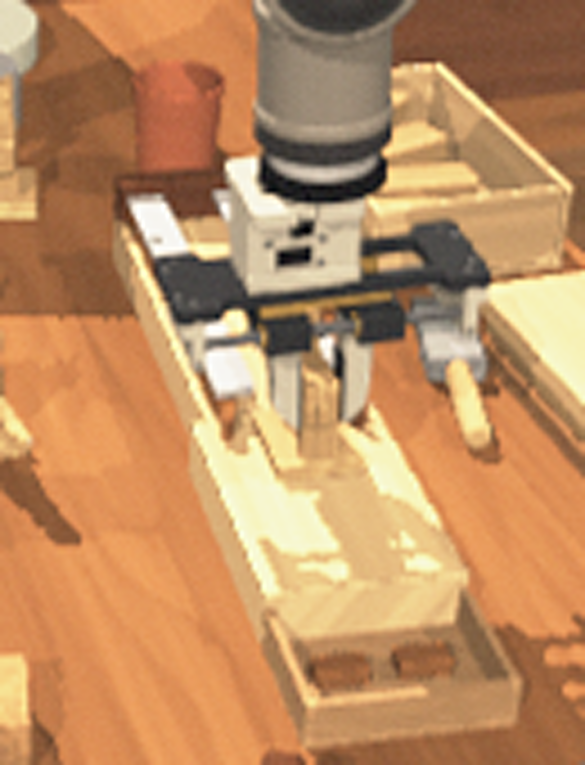

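```bash
python3 -m creep '[0,-0.0005,0.012,-0.001,0,0,-0.0005,0.012,-0.001,0,0,0.0005,0.012,-0.001,0]' 8; python3 -c "
from h import *
s=telemetry.observe();print(s['tool_pos'],s['tool_rot'],s['qpos'][[1,2,4]].sum(),s['contact_force'])
cap('side','side12'); crop('side12',330,140,410,260,6,'i4')"
```

```text
time: 21.38
tool_pos: [0.6091, -0.0394, 0.1019]
tool_rot: [3.079, 0.026, 1.472]
contact_force: [-0.9, -5.4, 4.9]
opening: 0.0241
[ 0.609137   -0.03938493  0.10189414] [3.07861137 0.02562134 1.47170235] 3.0768808879037097 [-0.85756172 -5.36953076  4.86348473]
```

View pics/i4.png

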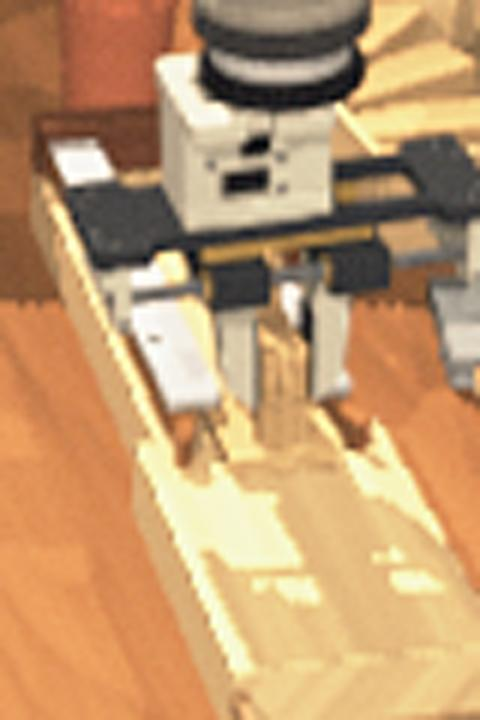

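```bash
python3 -m creep '[0,0.0005,0.015,0.001,0,0,0.001,0.015,0,0,0,0.001,0.015,0,0]' 8; python3 -c "
from h import *
s=telemetry.observe();print(s['tool_pos'],s['tool_rot'],s['qpos'][[1,2,4]].sum(),s['contact_force'])
cap('side','side12'); crop('side12',330,140,410,260,6,'i4')"
```

```text
time: 21.8
tool_pos: [0.6113, 0.0101, 0.102]
tool_rot: [3.08, 0.024, 1.472]
contact_force: [-0.6, -2.2, 1.5]
opening: 0.0236
[0.61125053 0.01013424 0.102019  ] [3.08015519 0.02414632 1.47207964] 3.0803880735608113 [-0.64411274 -2.1984082   1.50176485]
```

View pics/i4.png

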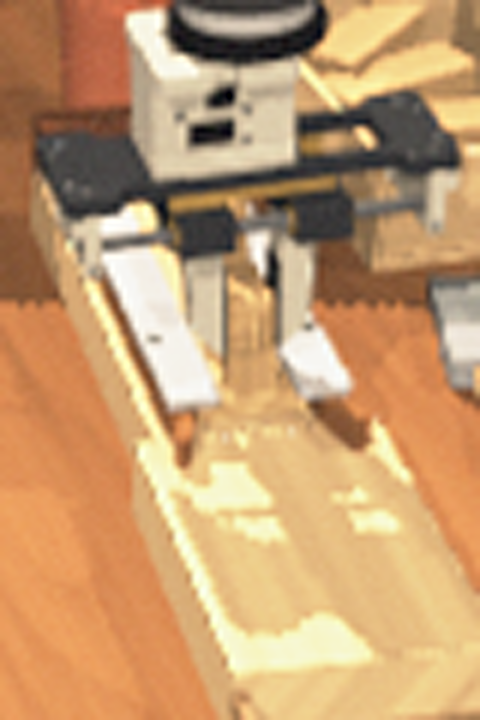

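```bash
python3 -m creep '[0,0.0015,0.02,0,0,0,0.0018,0.02,0,0,0,0.002,0.02,0,0,0,0.002,0.02,0,0,0,0.002,0.02,0,0,0,0.002,0.02,0,0,0,0.002,0.02,0,0]' 8; python3 -c "
from h import *
s=telemetry.observe();print(s['tool_pos'],s['tool_rot'],s['qpos'][[1,2,4]].sum(),s['contact_force'])
cap('side','side13'); crop('side13',320,120,410,260,6,'i5')"
```

```text
time: 22.72
tool_pos: [0.6253, 0.1599, 0.1021]
tool_rot: [3.08, 0.024, 1.473]
contact_force: [-0.1, -1.9, 0.8]
opening: 0.0238
[0.6252596  0.15985831 0.10206965] [3.08006433 0.02401545 1.47307203] 3.0882142227602993 [-0.12354461 -1.89951476  0.83236442]
```

View pics/i5.png

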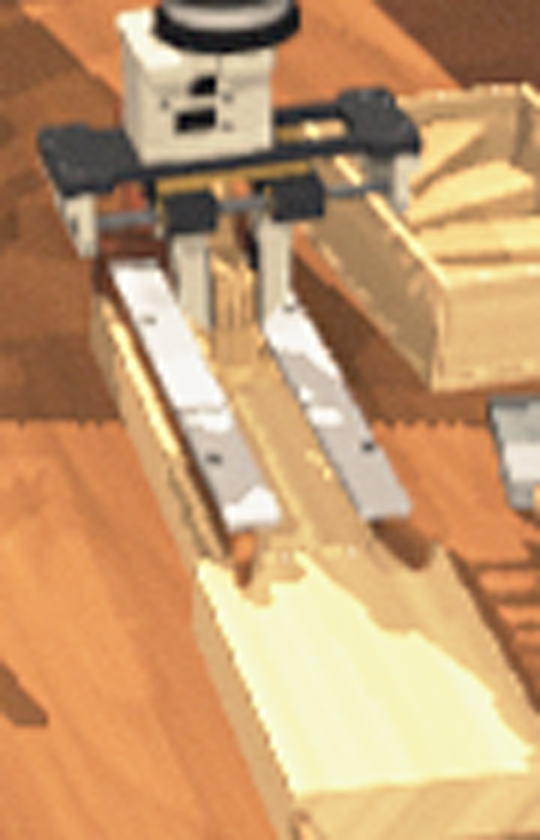

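```bash
python3 -m creep '[0,0.0015,0.013,0,0,0,0.0015,0.013,0,0,0,0.001,0.010,0,0,0,0.0005,0.005,0,0,0,0.0005,0.005,0,0]' 8;python3 -m creep '[0,0.0005,0.005,0,0,0,0.0005,0.005,0,0]' 8
```

```text
time: 23.4
tool_pos: [0.6303, 0.21, 0.1023]
tool_rot: [3.081, 0.025, 1.474]
contact_force: [-2.7, -9.1, 6.0]
opening: 0.0243
time: 23.65
tool_pos: [0.6309, 0.2157, 0.1021]
tool_rot: [3.083, 0.032, 1.472]
contact_force: [-0.2, -10.5, 0.9]
opening: 0.0236
```

```bash
python3 -c "
from h import *
cap('side','side14'); crop('side14',320,110,410,240,6,'i6')"
```

```text
(no output)
```

View pics/i6.png

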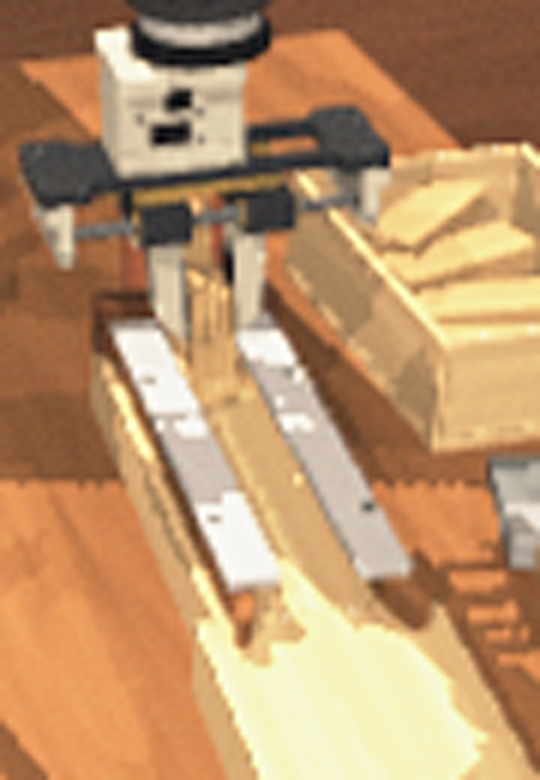

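```bash
python3 -m creep '[0.7,0,0,0,0,0.7,0,0,0,0,0.7,0,0,0,0,0.7,0,0,0,0,0.7,0,0,0.03,0,0.7,0,0,0.06,0,0.7,0,0,0.05,0,1,-0.05,-0.03,0,0,1,-0.05,-0.03,0,0,1,-0.05,-0.03,0,0,1,-0.05,-0.03,0,0,1,0,0,0,0]' 30;  python3 -c "
from h import *
cap('top','top15');cap('side','side15')
crop('side15',280,120,440,270,4.5,'j1')
crop('top15',205,110,405,260,4,'j2')
s=telemetry.observe();print(s['tool_pos'],s['tool_rot'],s['contact_force'],s['opening'],s['qpos'])"
```

```text
time: 25.2
tool_pos: [0.4248, 0.0956, 0.2461]
tool_rot: [3.078, 0.028, 1.473]
contact_force: [0.9, -0.2, 0.3]
opening: 0.0916
[0.4286901  0.09657899 0.24692358] [3.07440175 0.02725154 1.47404188] [0.12845093 1.23208742 1.0040546 ] 0.0916102283713569 [ 0.07259879  0.16050169  1.78843125 -0.04212846  1.13132003  0.18519395]
```

View pics/j1.png

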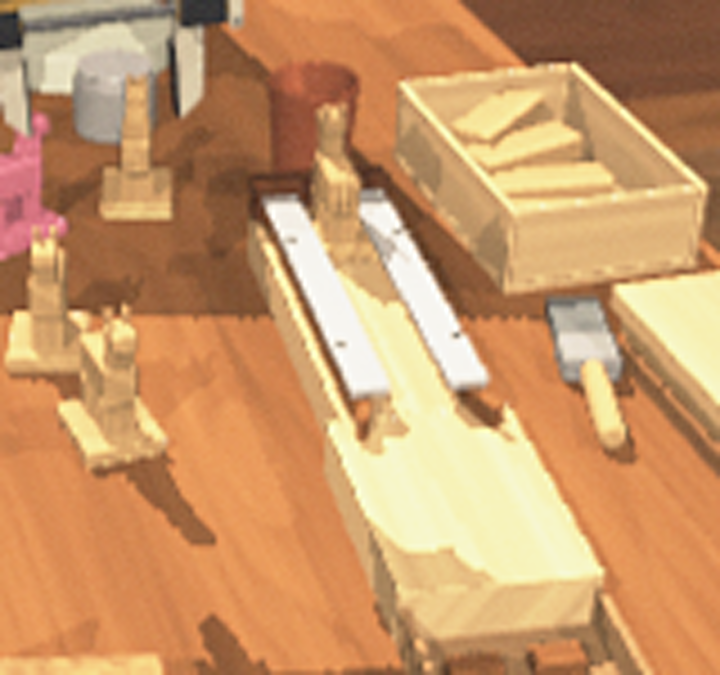

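View pics/j2.png

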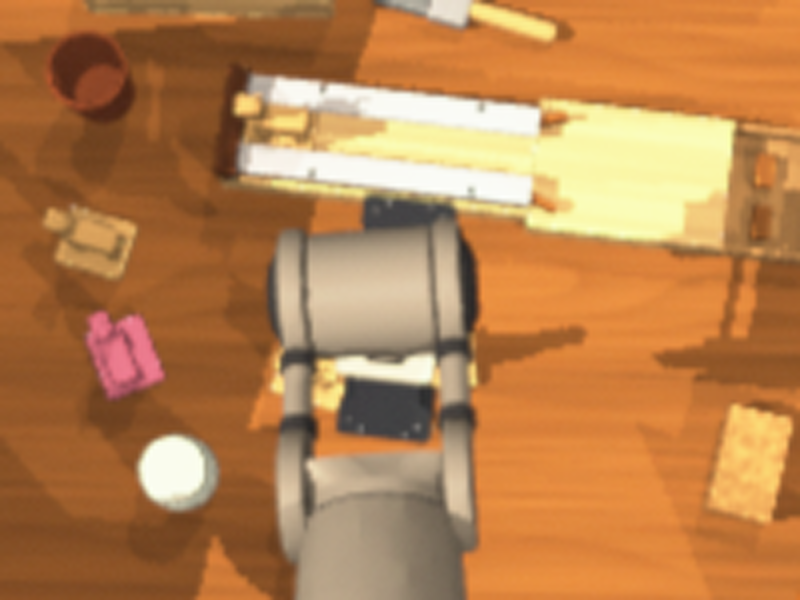

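Run:
```python
from h import *
a=cv2.imread('pics/top8.png')[185:220,265:330]; b=cv2.imread('pics/side15.png')[165:228,278:322]
cv2.imwrite('pics/k1.png',cv2.resize(a,None,fx=12,fy=12,interpolation=cv2.INTER_CUBIC))
cv2.imwrite('pics/k2.png',cv2.resize(b,None,fx=9,fy=9,interpolation=cv2.INTER_CUBIC))
```

```text
(no output)
```

View pics/k1.png

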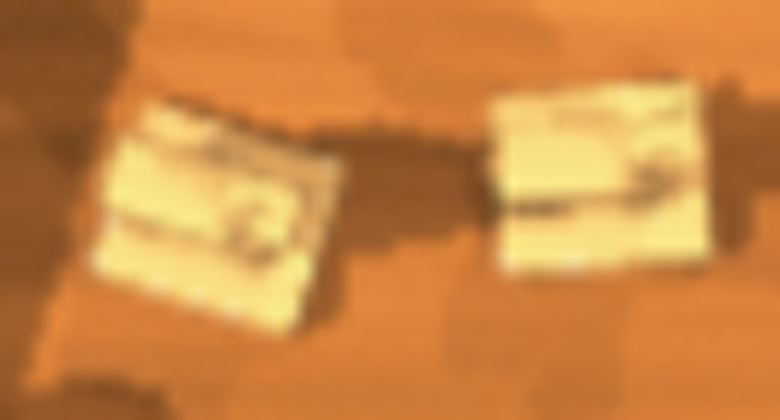

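View pics/k2.png

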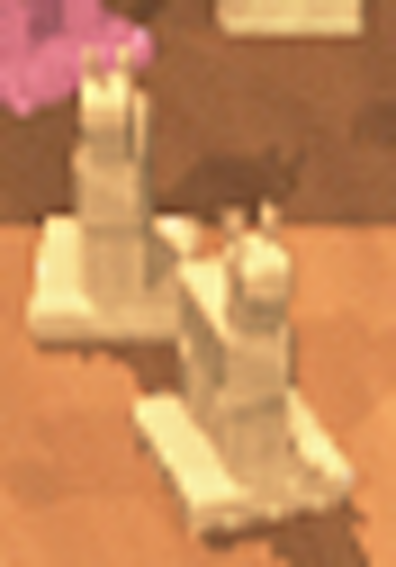

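Run:
```python
from h import *
print('D');plate('top8',265,185,12,[(698,85),(490,97),(503,270),(708,260)])
print('C');plate('top8',265,185,12,[(342,160),(150,105),(95,268),(290,332)])
# side: plate front corners of D in k2 (x0=278,y0=165,s=9)
for u,v in((203,525),(345,478),(145,410)): print(cr('side15',278,165,9,u,v,.006 if u!=145 else .012))
```

```text
D
sizes 0.06554483198544336 0.05557090065852815
top8 c [0.4225 0.0606] yaw -1.494 perp 0.089
C
sizes 0.06432619994994264 0.055809766170447264
top8 c [0.4076 0.1808] yaw -1.846 perp -0.276
[0.3991 0.0271 0.006 ]
[0.4516 0.0422 0.006 ]
[0.3942 0.0911 0.012 ]
```

Run:
```python
from h import *
crop('top15',210,155,245,185,18,'k3')
crop('side15',295,130,325,172,12,'k4')
```

```text
(no output)
```

View pics/k3.png

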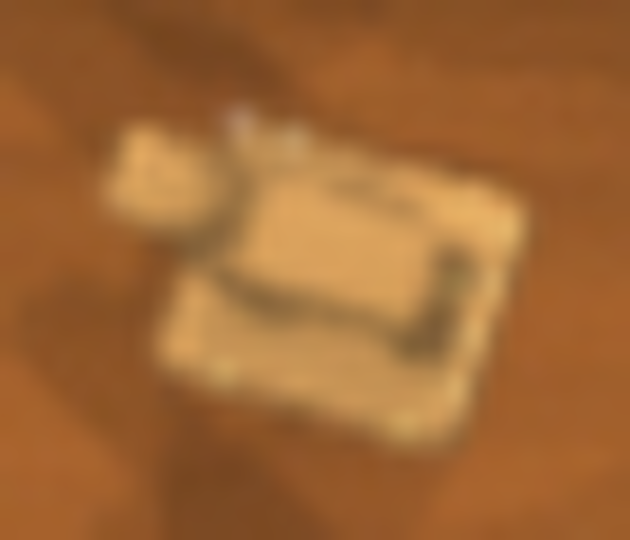

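View pics/k4.png

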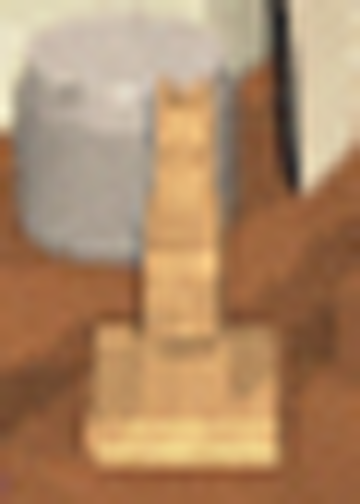

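Run:
```python
from h import *
plate('top15',210,155,18,[(232,118),(525,205),(450,440),(165,360)])
for u,v in((93,428),(280,425),(102,330),(270,330)): print(cr('side15',295,130,12,u,v,.012))
print(cr('side15',295,130,12,88,465,0),cr('side15',295,130,12,280,465,0))
print('tin',ray('top15',190,164,.06))
```

```text
sizes 0.06472808509449358 0.05346798107278786
top15 c [0.5279 0.3931] yaw 1.311 perp -0.239
[0.4908 0.3753 0.012 ]
[0.5457 0.363  0.012 ]
[0.5091 0.4388 0.012 ]
[0.5596 0.4257 0.012 ]
[0.4889 0.3747 0.    ] [0.545  0.3601 0.    ]
tin [0.5427 0.5342 0.06  ]
```

```bash
python3 -m creep '[1,0.016,0.0485,0,-0.08,1,0.016,0.0485,0,-0.08,1,0.016,0.0485,0,0,1,0.016,0.0485,0,0,1,0.016,0.0485,0,0,1,0.016,0.0485,0,0,1,0,0,-0.05,0,1,0,0,-0.04,0,1,0,0,0,0]';  python3 -c "
from h import *
cap('side','side16');cap('top','top16')
crop('side16',260,90,350,180,6,'l1')
crop('top16',265,180,405,260,5,'l2')
s=telemetry.observe();print(s['tool_pos'],s['tool_rot'],s['contact_force'],s['opening'],s['qpos'][[1,2,4]].sum())"
```

```text
time: 26.42
tool_pos: [0.5364, 0.4089, 0.1523]
tool_rot: [3.064, 0.018, 1.312]
contact_force: [0.9, 0.2, 0.2]
opening: 0.0917
[0.53800931 0.40935922 0.15661157] [3.05896493 0.01270693 1.31144748] [-0.07767502 -0.18735134  0.19818459] 0.09172888120035365 3.0958462764424537
```

View pics/l1.png

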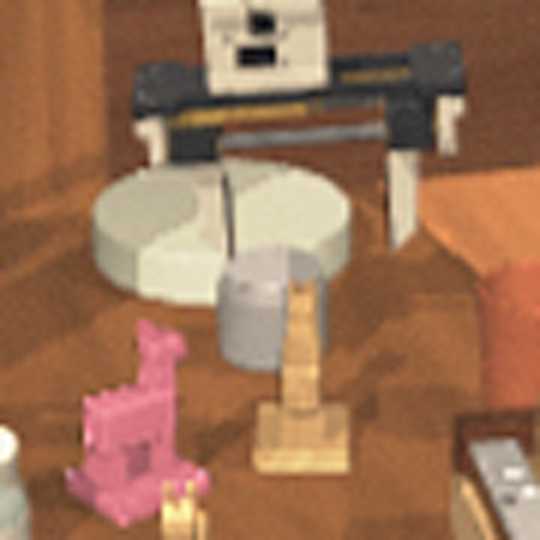

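View pics/l2.png

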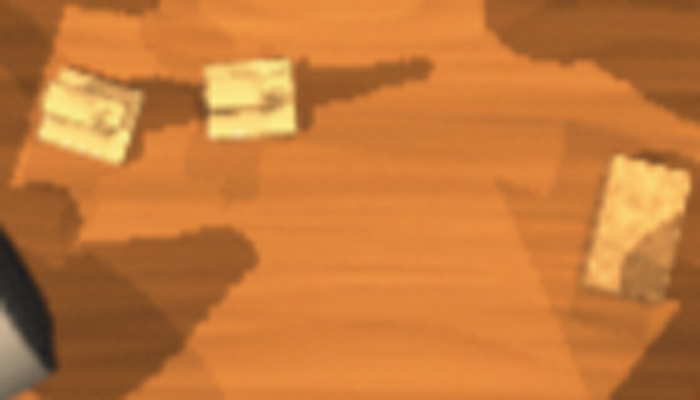

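```bash
cat > st.py <<'E'
from h import *
s=telemetry.observe();print(s['tool_pos'].round(4),s['tool_rot'].round(4),s['qpos'][[1,2,4]].sum().round(4),s['qpos'].round(3),s['contact_force'].round(1),'op',round(float(s['opening']),4))
E
python3 -m creep '[1,-0.04,-0.03,0,0,1,-0.04,-0.03,0,0]';python3 st.py; python3 -m creep '[1,0.04,0.03,0,0,1,0.04,0.03,0,0]';python3 st.py;  python3 -m creep '[1,0,0,0.05,0,1,0,0,0.05,0]';python3 st.py
```

```text
time: 26.78
tool_pos: [0.4611, 0.3509, 0.1603]
tool_rot: [3.052, 0.005, 1.311]
contact_force: [0.6, 0.2, -0.0]
opening: 0.0915
[0.4611 0.3509 0.1603] [3.0518 0.0052 1.3111] 3.085 [ 0.553  0.501  1.544 -0.08   1.04   0.851] [ 0.6  0.2 -0. ] op 0.0915
time: 27.02
tool_pos: [0.529, 0.4032, 0.159]
tool_rot: [3.067, 0.022, 1.311]
contact_force: [1.5, 0.7, 1.0]
opening: 0.0918
[0.529  0.4032 0.159 ] [3.0671 0.0217 1.3107] 3.108 [ 0.567  0.661  1.253 -0.075  1.195  0.852] [1.5 0.7 1. ] op 0.0918
time: 27.28
tool_pos: [0.5302, 0.4036, 0.2567]
tool_rot: [3.073, 0.027, 1.31]
contact_force: [-0.1, 0.4, -0.1]
opening: 0.092
[0.5302 0.4036 0.2567] [3.0726 0.0275 1.3101] 3.1154 [ 0.566  0.598  1.094 -0.07   1.423  0.835] [-0.1  0.4 -0.1] op 0.092
```

```bash
python3 -m creep '[1,-0.05,-0.03,0,0.172,1,-0.05,-0.03,0,0.172,1,0.05,0.03,0,0.172,1,0.05,0.03,0,0.172,1,-0.05,-0.03,0,0.172,1,-0.05,-0.03,0,0.172,1,0.05,0.03,0,0.172,1,0.05,0.03,0,0]';python3 st.py; python3 -m creep '[1,-0.05,-0.03,0,0,1,-0.05,-0.03,0,0,1,0.05,0.03,0,0,1,0.05,0.03,0,0,1,-0.05,-0.03,0,0,1,-0.05,-0.03,0,0,1,0.05,0.03,0,0,1,0.05,0.03,0,0]';python3 st.py
```

```text
time: 28.28
tool_pos: [0.5143, 0.3934, 0.2569]
tool_rot: [3.1, 0.008, 2.554]
contact_force: [0.7, 0.2, 1.5]
opening: 0.0917
[0.5143 0.3934 0.2569] [3.1002 0.0078 2.5542] 3.101 [ 0.53   0.547  1.182  0.011  1.372 -0.456] [0.7 0.2 1.5] op 0.0917
time: 29.28
tool_pos: [0.4993, 0.3829, 0.231]
tool_rot: [-3.117, -0.024, 2.552]
contact_force: [1.3, 1.1, 0.9]
opening: 0.0915
[0.4993 0.3829 0.231 ] [-3.1171 -0.024   2.5518] 3.1741 [ 0.527  0.568  1.215  0.011  1.391 -0.456] [1.3 1.1 0.9] op 0.0915
```

```bash
python3 -m creep '[1,0,0,0,0,1,-0.03,-0.02,0,0,1,0,0,0,0]';python3 st.py
```

```text
time: 29.65
tool_pos: [0.4721, 0.3637, 0.2354]
tool_rot: [-3.125, -0.02, 2.551]
contact_force: [-0.7, -0.4, 0.8]
opening: 0.0921
[0.4721 0.3637 0.2354] [-3.1248 -0.0202  2.5512] 3.1656 [ 0.523  0.497  1.325  0.011  1.344 -0.461] [-0.7 -0.4  0.8] op 0.0921
```

```bash
python3 -m creep '[1,-0.03,-0.02,0,-0.05,1,0,0,0,-0.169,1,0.012,0.007,0,-0.169,1,0.012,0.007,0,-0.169,1,0.012,0.007,0,-0.169,1,0.012,0.007,0,-0.169,1,0.012,0.007,0,-0.169,1,0.012,0.007,0,-0.169,1,0,0,0,0]';python3 st.py
```

```text
time: 30.78
tool_pos: [0.5221, 0.39, 0.2577]
tool_rot: [3.123, -0.03, 1.28]
contact_force: [-0.4, -0.3, -0.8]
opening: 0.0921
[0.5221 0.39   0.2577] [ 3.1227 -0.0299  1.2799] 3.1069 [0.521 0.558 1.16  0.007 1.389 0.811] [-0.4 -0.3 -0.8] op 0.0921
```

```bash
python3 -m creep '[1,0,-0.001,-0.05,0.03,1,0,-0.001,-0.05,0,0.6,0,-0.001,-0.04,0,0.6,0,-0.001,-0.02,0]'; python3 st.py; python3 -c "
from h import *
cap('side','side17')
crop('side17',260,90,350,180,6,'l3')"
```

```text
time: 31.28
tool_pos: [0.5237, 0.387, 0.1024]
tool_rot: [3.111, -0.041, 1.328]
contact_force: [-0.1, 0.2, 0.2]
opening: 0.0762
[0.5237 0.387  0.1024] [ 3.111  -0.0408  1.3284] 3.0913 [0.515 0.682 1.381 0.01  1.027 0.753] [-0.1  0.2  0.2] op 0.0762
```

View pics/l3.png

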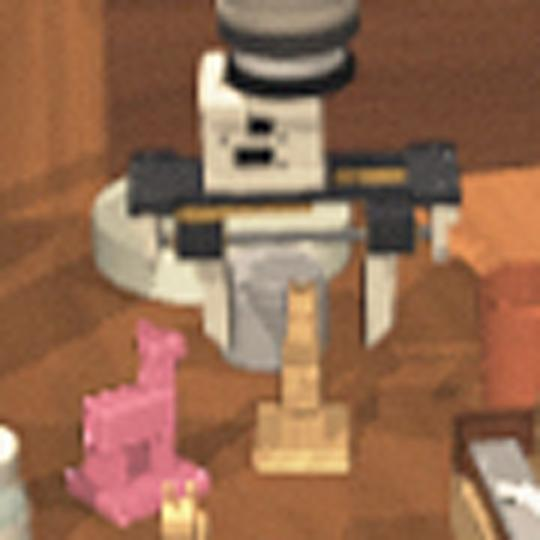

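```bash
python3 -m creep '[0.45,0,0,-0.025,0,0.4,-0.001,-0.001,-0.012,0,0.35,-0.001,-0.001,-0.003,0]'; python3 st.py; python3 -c "
from h import *
cap('side','side17')
crop('side17',260,90,350,180,6,'l3')"
```

```text
time: 31.7
tool_pos: [0.5222, 0.3851, 0.0637]
tool_rot: [3.109, -0.043, 1.335]
contact_force: [0.8, -0.1, 0.7]
opening: 0.0424
[0.5222 0.3851 0.0637] [ 3.1086 -0.0428  1.3354] 3.0883 [0.513 0.724 1.423 0.011 0.942 0.743] [ 0.8 -0.1  0.7] op 0.0424
```

View pics/l3.png

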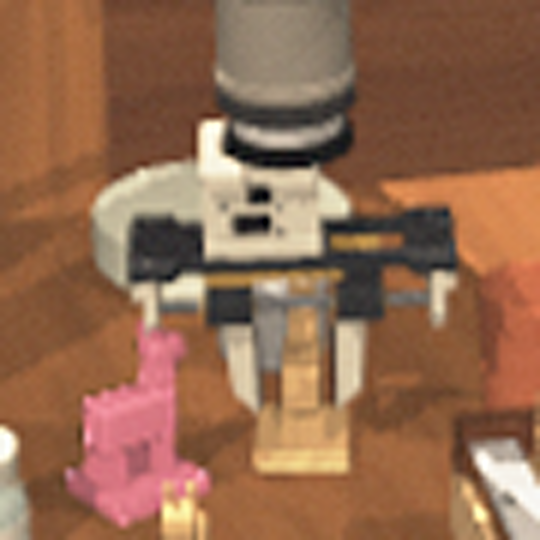

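Well placed; close.

```bash
python3 -m creep '[0,-0.0005,0,0,0,0,-0.0005,0,0,0,0,0,0,-0.001,0,0,0,0,-0.001,0]' 25; python3 st.py
```

```text
time: 32.25
tool_pos: [0.5222, 0.3855, 0.0652]
tool_rot: [3.105, -0.045, 1.336]
contact_force: [-1.6, -1.8, 7.9]
opening: 0.0236
[0.5222 0.3855 0.0652] [ 3.1053 -0.0454  1.3363] 3.0841 [0.514 0.721 1.425 0.011 0.938 0.743] [-1.6 -1.8  7.9] op 0.0236
```

```bash
python3 -m creep '[0,0,0,0.03,0,0,0,0,0.06,0,0,0,0,0.06,0,0,0,0,0.04,0]' 40; python3 st.py; python3 -m creep '[0,0.008,-0.055,0,0.067,0,0.008,-0.055,0,0.067,0,0.008,-0.055,0,0,0,0.008,-0.055,0,0,0,0.008,-0.055,0,0,0,0.008,-0.055,0,0,0,0.009,-0.055,0,0,0,0.009,-0.055,0,0,0,0.009,-0.05,0,0,0,0,0,0,0]'; python3 st.py
```

```text
time: 32.75
tool_pos: [0.5186, 0.3838, 0.2543]
tool_rot: [3.115, -0.037, 1.336]
contact_force: [0.5, -0.0, -2.3]
opening: 0.0241
[0.5186 0.3838 0.2543] [ 3.1149 -0.0371  1.3361] 3.0968 [0.514 0.541 1.199 0.009 1.357 0.748] [ 0.5 -0.  -2.3] op 0.0241
time: 34.0
tool_pos: [0.5931, -0.1195, 0.2558]
tool_rot: [3.11, -0.043, 1.479]
contact_force: [0.3, 0.6, -1.3]
opening: 0.024
[ 0.5931 -0.1195  0.2558] [ 3.1103 -0.0429  1.4792] 3.1226 [-0.35   0.474  1.308  0.051  1.341 -0.269] [ 0.3  0.6 -1.3] op 0.024
```

```bash
python3 -m creep '[0,0.003,0.001,-0.06,-0.01,0,0.001,0.001,-0.05,0,0,0.001,0,-0.025,0,0,0,0,-0.008,0]'; python3 st.py
```

```text
time: 34.5
tool_pos: [0.5978, -0.1152, 0.1095]
tool_rot: [3.108, -0.044, 1.469]
contact_force: [-0.5, 0.2, -1.7]
opening: 0.0235
[ 0.5978 -0.1152  0.1095] [ 3.1083 -0.0438  1.4691] 3.1204 [-0.341  0.617  1.49   0.059  1.014 -0.269] [-0.5  0.2 -1.7] op 0.0235
```

```bash
python3 -m creep '[0,0,0,-0.004,0,0,0,0,-0.002,0,0,0,0,-0.002,0]' 10; python3 st.py; python3 -c "
from h import *
cap('side','side18'); crop('side18',310,120,440,290,4.5,'m1')"
```

```text
time: 34.88
tool_pos: [0.5987, -0.1147, 0.1048]
tool_rot: [3.105, -0.043, 1.471]
contact_force: [-3.8, 0.4, 5.9]
opening: 0.0242
[ 0.5987 -0.1147  0.1048] [ 3.1051 -0.0428  1.4706] 3.117 [-0.339  0.622  1.494  0.06   1.    -0.27 ] [-3.8  0.4  5.9] op 0.0242
```

View pics/m1.png

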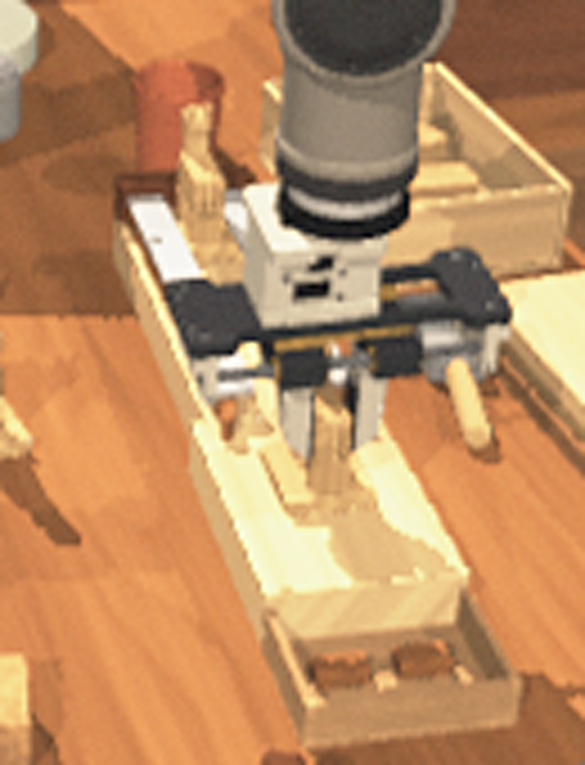

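```bash
python3 -m creep '[0,0.001,0.015,0,0,0,0.0015,0.015,0,0,0,0.0015,0.015,0,0,0,0.0015,0.015,0,0]' 10; python3 st.py; python3 -m creep '[0,0.001,0.012,0,0,0,0.001,0.012,0,0,0,0.001,0.012,0,0]';python3 st.py; python3 -c "
from h import *
cap('side','side18'); crop('side18',330,140,410,260,6,'m2')"
```

```text
time: 35.42
tool_pos: [0.6056, -0.0516, 0.1066]
tool_rot: [3.101, -0.043, 1.47]
contact_force: [0.3, 0.9, -3.2]
opening: 0.024
[ 0.6056 -0.0516  0.1066] [ 3.1006 -0.0427  1.4695] 3.1073 [-0.234  0.613  1.507  0.057  0.988 -0.163] [ 0.3  0.9 -3.2] op 0.024
time: 35.8
tool_pos: [0.6088, -0.0121, 0.1063]
tool_rot: [3.101, -0.043, 1.471]
contact_force: [-0.4, 0.4, -2.8]
opening: 0.024
[ 0.6088 -0.0121  0.1063] [ 3.101  -0.0428  1.4709] 3.1046 [-0.168  0.614  1.506  0.055  0.985 -0.096] [-0.4  0.4 -2.8] op 0.024
```

View pics/m2.png

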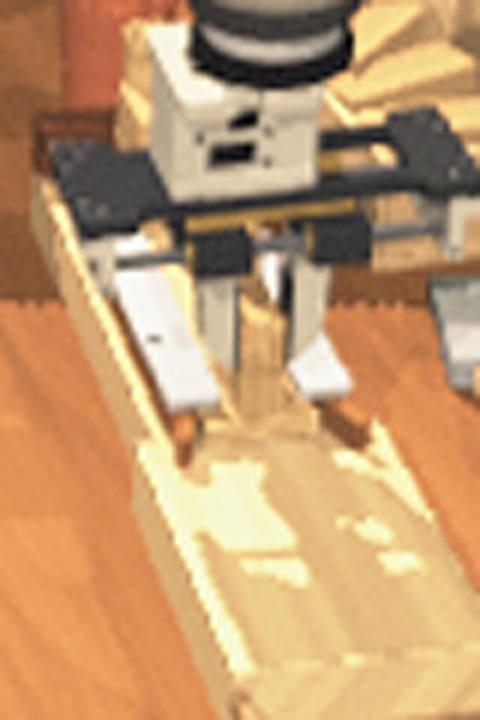

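```bash
python3 -m creep '[0,0.0018,0.018,-0.0005,0,0,0.0018,0.018,-0.0005,0,0,0.0018,0.018,0,0,0,0.0018,0.018,0,0,0,0.0018,0.018,0,0,0,0.0018,0.018,0,0]' 10; python3 st.py; python3 -m creep '[0,0.001,0.012,0,0,0,0.001,0.008,0,0,0,0.0005,0.006,0,0]';python3 st.py; python3 -c "
from h import *
cap('side','side18'); crop('side18',330,120,410,240,6,'m2')"
```

```text
time: 36.6
tool_pos: [0.6205, 0.1039, 0.1058]
tool_rot: [3.1, -0.043, 1.471]
contact_force: [0.0, -1.4, -0.3]
opening: 0.0238
[0.6205 0.1039 0.1058] [ 3.0998 -0.0432  1.4705] 3.0951 [0.027 0.643 1.45  0.045 1.002 0.105] [ 0.  -1.4 -0.3] op 0.0238
time: 36.98
tool_pos: [0.6232, 0.1325, 0.1058]
tool_rot: [3.1, -0.043, 1.472]
contact_force: [0.5, -1.3, -0.8]
opening: 0.0239
[0.6232 0.1325 0.1058] [ 3.0997 -0.0428  1.472 ] 3.0934 [0.073 0.655 1.426 0.041 1.013 0.152] [ 0.5 -1.3 -0.8] op 0.0239
```

View pics/m2.png

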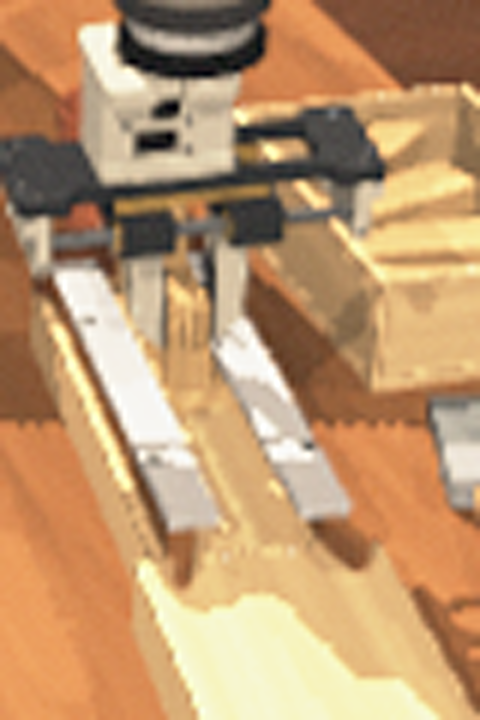

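```bash
python3 -m creep '[0,0.0005,0.005,0,0,0,0.0005,0.005,0,0]' 10; python3 -m creep '[0,0.0005,0.005,0,0,0,0.0005,0.005,0,0]'; python3 -m creep '[0,0.0003,0.003,0,0,0,0.0003,0.003,0,0]'
```

```text
time: 37.28
tool_pos: [0.6243, 0.1423, 0.106]
tool_rot: [3.1, -0.042, 1.471]
contact_force: [-2.7, -11.7, 7.8]
opening: 0.0242
time: 37.52
tool_pos: [0.6254, 0.1471, 0.1072]
tool_rot: [3.1, -0.033, 1.471]
contact_force: [-1.0, -14.0, -0.2]
opening: 0.0241
time: 37.78
tool_pos: [0.6256, 0.1475, 0.1072]
tool_rot: [3.102, -0.025, 1.469]
contact_force: [-1.2, -12.6, 2.4]
opening: 0.0242
```

```bash
python3 -m creep '[0.7,0,0,0,0,0.7,0,0,0,0,0.7,0,0,0,0,0.7,0,0,0,0,0.7,0,0,0.04,0,0.7,0,0,0.06,0,0.7,0,0,0.04,0.04,1,-0.05,-0.02,0,0.06,1,-0.05,-0.02,0,0.07,1,-0.05,-0.02,0,0,1,-0.05,-0.015,0,0,1,0,0,0,0]' 30; python3 st.py; python3 -c "
from h import *
cap('side','side19'); crop('side19',280,120,440,270,4.5,'n1')"
```

```text
time: 39.28
tool_pos: [0.4197, 0.073, 0.2515]
tool_rot: [3.097, -0.026, 1.646]
contact_force: [0.3, -0.2, -0.3]
opening: 0.0918
[0.4197 0.073  0.2515] [ 3.0972 -0.0258  1.6462] 3.1003 [-0.029  0.135  1.805  0.033  1.16  -0.117] [ 0.3 -0.2 -0.3] op 0.0918
```

View pics/n1.png

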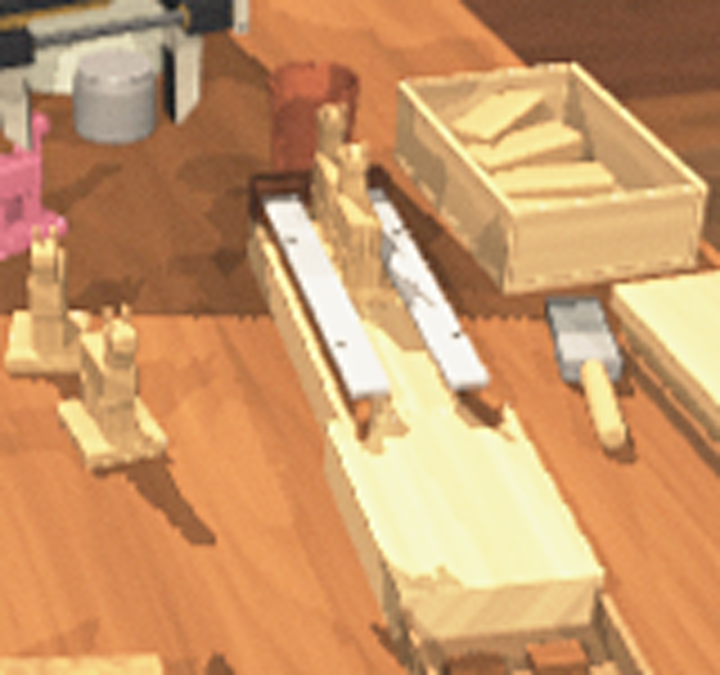

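```bash
python3 -m creep '[1,0.001,-0.001,-0.055,0,1,0,0,-0.055,0,0.6,-0.001,0,-0.04,0,0.55,-0.001,0,-0.01,0]'; python3 st.py; python3 -c "
from h import *
cap('side','side20'); crop('side20',260,140,360,240,6,'n2')"
```

```text
time: 39.83
tool_pos: [0.4286, 0.0732, 0.0904]
tool_rot: [3.081, -0.025, 1.647]
contact_force: [0.6, 1.1, 0.4]
opening: 0.0764
[0.4286 0.0732 0.0904] [ 3.081  -0.0249  1.6473] 3.0845 [-0.029  0.377  2.02   0.049  0.687 -0.142] [0.6 1.1 0.4] op 0.0764
```

View pics/n2.png

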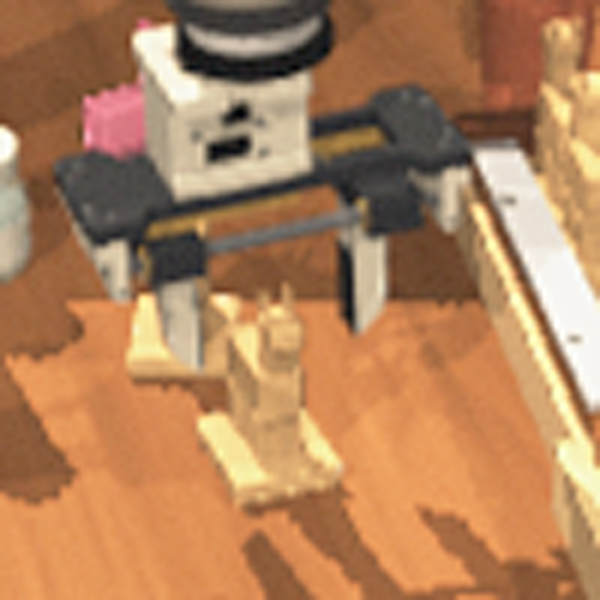

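```bash
python3 -m creep '[0.6,-0.006,-0.001,-0.008,0,0.5,-0.003,-0.001,-0.013,0,0.42,-0.002,-0.001,-0.006,0]'; python3 st.py; python3 -c "
from h import *
cap('side','side20'); crop('side20',260,140,360,240,6,'n3')"
```

```text
time: 40.25
tool_pos: [0.4209, 0.0703, 0.0656]
tool_rot: [3.073, -0.024, 1.648]
contact_force: [-0.9, -0.3, 0.0]
opening: 0.0424
[0.4209 0.0703 0.0656] [ 3.0725 -0.0241  1.6482] 3.0765 [-0.037  0.413  2.07   0.057  0.594 -0.159] [-0.9 -0.3  0. ] op 0.0424
```

View pics/n3.png

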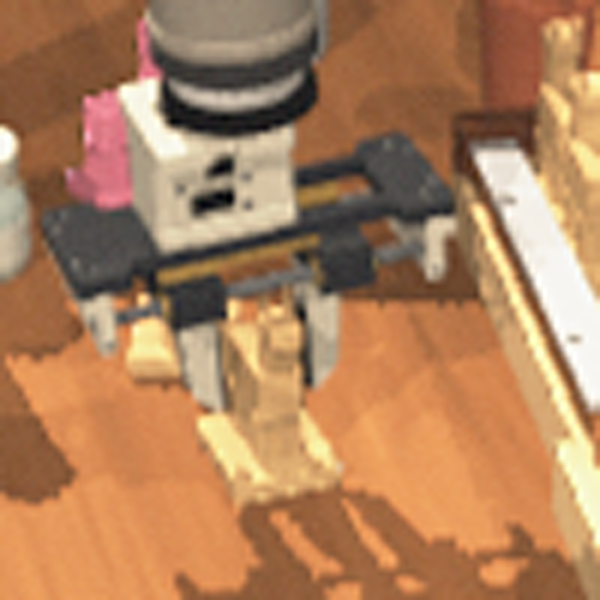

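```bash
python3 -m creep '[0,-0.001,0,-0.001,0,0,-0.001,0,-0.002,0,0,-0.001,0,-0.002,0,0,0,0,-0.002,0]' 25; python3 st.py;  python3 -m creep '[0,0,0,0.03,0,0,0,0,0.06,0,0,0,0,0.06,0,0,0,0,0.04,0,0,0,0,0,0]' 40; python3 st.py
```

```text
time: 40.8
tool_pos: [0.4212, 0.07, 0.0627]
tool_rot: [3.063, -0.023, 1.649]
contact_force: [-4.8, -0.8, 20.1]
opening: 0.0242
[0.4212 0.07   0.0627] [ 3.0628 -0.0228  1.6491] 3.0667 [-0.037  0.416  2.079  0.059  0.571 -0.163] [-4.8 -0.8 20.1] op 0.0242
time: 41.42
tool_pos: [0.4181, 0.0701, 0.2585]
tool_rot: [3.066, -0.023, 1.649]
contact_force: [0.6, -0.8, -2.9]
opening: 0.024
[0.4181 0.0701 0.2585] [ 3.0661 -0.023   1.6489] 3.0694 [-0.037  0.107  1.818  0.035  1.144 -0.128] [ 0.6 -0.8 -2.9] op 0.024
```

```bash
python3 -m creep '[0,0.044,-0.04,0,0,0,0.044,-0.04,0,0,0,0.044,-0.04,0,0,0,0.044,-0.04,0,0]'; python3 st.py; python3 -m creep '[0,0.003,-0.003,0,-0.175,0,0.002,-0.004,0,-0.175,0,0,-0.004,0,-0.175,0,0,-0.004,0,-0.175,0,0,-0.004,0,-0.175,0,0,-0.004,0,-0.175,0,0,0,0,-0.175,0,0,0,0,-0.175,0,0,0,0,-0.175,0,0,0,0,-0.175,0,0,0,0,-0.175,0,0,0,0,-0.175]'; python3 st.py
```

```text
time: 41.92
tool_pos: [0.5931, -0.0909, 0.2522]
tool_rot: [3.076, -0.028, 1.654]
contact_force: [-0.1, -0.0, -2.0]
opening: 0.0237
[ 0.5931 -0.0909  0.2522] [ 3.076  -0.0277  1.6545] 3.0917 [-0.305  0.45   1.357  0.053  1.284 -0.401] [-0.1 -0.  -2. ] op 0.0237
time: 43.42
tool_pos: [0.5885, -0.1153, 0.2162]
tool_rot: [3.11, 0.004, -0.52]
contact_force: [0.7, 0.5, -2.1]
opening: 0.0241
[ 0.5885 -0.1153  0.2162] [ 3.1096  0.0043 -0.52  ] 3.1527 [-0.306  0.515  1.35  -0.032  1.288  1.793] [ 0.7  0.5 -2.1] op 0.0241
```

```bash
python3 -m creep '[0,0.001,0,0.003,-0.168,0,0.001,0,0.003,-0.168,0,0.001,0,0.003,-0.168,0,0.001,0,0.003,-0.168,0,0.001,0,0.003,-0.168,0,0.001,0,0.003,-0.168,0,0.001,0,0.003,-0.14,0,0,0,0,0]'; python3 st.py; python3 -c "
from h import *
cap('side','side21'); crop('side21',310,120,440,290,4.5,'p1')"
```

```text
time: 44.42
tool_pos: [0.5877, -0.1127, 0.2164]
tool_rot: [3.083, 0.024, -1.707]
contact_force: [-0.1, -0.0, -2.6]
opening: 0.0238
[ 0.5877 -0.1127  0.2164] [ 3.0829  0.0242 -1.7066] 3.2038 [-0.324  0.537  1.312  0.013  1.355  2.95 ] [-0.1 -0.  -2.6] op 0.0238
```

View pics/p1.png

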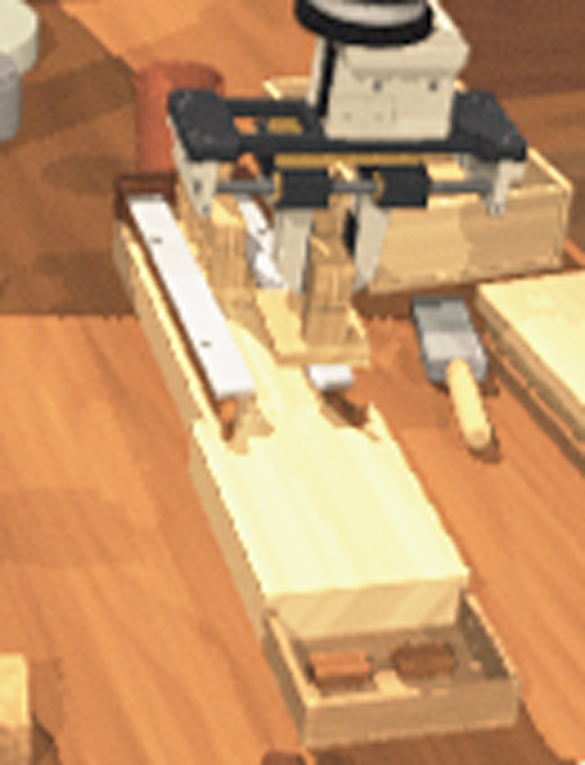

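```bash
python3 -m creep '[0,0.006,-0.002,-0.05,0.035,0,0.005,-0.002,-0.045,0,0,0.003,0,-0.01,0]'; python3 st.py; python3 -m creep '[0,0,0,-0.004,0,0,0,0,-0.002,0]'; python3 st.py
```

```text
time: 44.85
tool_pos: [0.6011, -0.1163, 0.1074]
tool_rot: [3.082, 0.025, -1.66]
contact_force: [-0.2, -0.2, -1.7]
opening: 0.0236
[ 0.6011 -0.1163  0.1074] [ 3.0819  0.0246 -1.66  ] 3.2053 [-0.321  0.667  1.396  0.011  1.142  2.904] [-0.2 -0.2 -1.7] op 0.0236
time: 45.1
tool_pos: [0.6018, -0.116, 0.104]
tool_rot: [3.084, 0.025, -1.657]
contact_force: [-4.7, 1.9, 8.8]
opening: 0.0234
[ 0.6018 -0.116   0.104 ] [ 3.0837  0.0246 -1.6574] 3.2037 [-0.32   0.672  1.399  0.012  1.133  2.902] [-4.7  1.9  8.8] op 0.0234
```

```bash
python3 -m creep '[0.7,0,0,0,0,0.7,0,0,0,0,0.7,0,0,0,0,0.7,0,0,0,0,0.7,0,0,0.04,0,0.7,0,0,0.06,0,0.7,0,0,0.06,0.17,0.7,0,0,0,0.17,0.7,0,0,0,0.17,0.7,0,0,0,0.17,0.7,0,0,0,0.17,0.7,0,0,0,0.17]' 30; python3 st.py; python3 -m creep '[1,0,0,0,0.17,1,0,0,0,0.17,1,0,0,0,0.17,1,0,0,0,0.17,1,0,0,0,0.17,1,0,0,0,0.17,1,0,0,0,0.17,1,0,0,0,0.17,1,0,0,0,0.17,1,0,0,0,0.17,1,0,0,0,0.17,1,0,0,0,0.17]';python3 st.py
```

```text
time: 46.6
tool_pos: [0.6031, -0.1166, 0.2745]
tool_rot: [3.09, 0.018, -0.603]
contact_force: [-0.1, -0.4, -0.3]
opening: 0.0641
[ 0.6031 -0.1166  0.2745] [ 3.0902  0.0181 -0.6032] 3.1746 [-0.295  0.517  1.185 -0.044  1.473  1.884] [-0.1 -0.4 -0.3] op 0.0641
time: 48.1
tool_pos: [0.6027, -0.1164, 0.2742]
tool_rot: [3.09, 0.019, 1.507]
contact_force: [0.2, 0.4, -0.3]
opening: 0.0917
[ 0.6027 -0.1164  0.2742] [3.0904 0.019  1.5074] 3.0873 [-0.313  0.464  1.272 -0.006  1.35  -0.249] [ 0.2  0.4 -0.3] op 0.0917
```

```bash
python3 -m creep '[1,-0.055,0.017,0,-0.035,1,-0.055,0.017,0,0,1,0.057,-0.017,0,0,1,0.057,-0.017,0,0]';python3 st.py; python3 -m creep '[1,-0.055,0.017,0,0,1,-0.055,0.017,0,0,1,0.057,-0.017,0,0,1,0.057,-0.017,0,0,1,0,0,0,0]';python3 st.py; python3 -c "
from h import *
cap('side','side22'); crop('side22',310,120,440,290,4.5,'p2')"
```

```text
time: 48.6
tool_pos: [0.5893, -0.1107, 0.2669]
tool_rot: [3.118, 0.013, 1.474]
contact_force: [1.4, -0.3, 1.3]
opening: 0.092
[ 0.5893 -0.1107  0.2669] [3.1178 0.0131 1.4744] 3.1156 [-0.31   0.457  1.304 -0.008  1.355 -0.212] [ 1.4 -0.3  1.3] op 0.092
time: 49.22
tool_pos: [0.5835, -0.108, 0.2453]
tool_rot: [-3.117, 0.003, 1.475]
contact_force: [0.1, -0.0, -0.2]
opening: 0.0917
[ 0.5835 -0.108   0.2453] [-3.1170e+00  2.7000e-03  1.4745e+00] 3.1651 [-0.308  0.487  1.315 -0.008  1.364 -0.21 ] [ 0.1 -0.  -0.2] op 0.0917
```

View pics/p2.png

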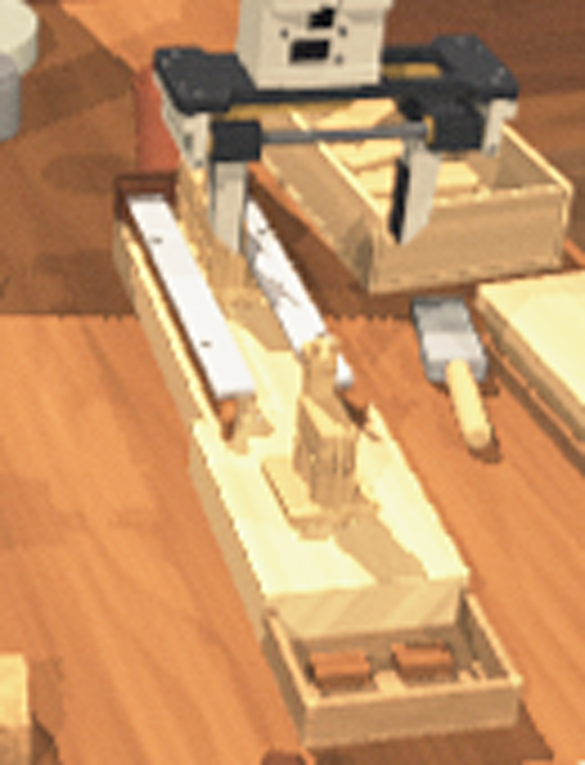

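```bash
python3 -m creep '[1,0.008,-0.004,-0.055,0,0.7,0.006,-0.003,-0.05,0,0.5,0.003,-0.001,-0.03,0,0.4,0.001,0,-0.006,0]' 25; python3 st.py;python3 -c "
from h import *
cap('side','side22'); crop('side22',310,120,440,290,4.5,'p3')"
```

```text
time: 49.78
tool_pos: [0.5994, -0.1149, 0.1064]
tool_rot: [-3.124, 0.004, 1.475]
contact_force: [0.1, 1.0, 0.4]
opening: 0.0665
[ 0.5994 -0.1149  0.1064] [-3.1245  0.0042  1.4755] 3.1574 [-0.311  0.643  1.446 -0.009  1.068 -0.211] [0.1 1.  0.4] op 0.0665
```

View pics/p3.png

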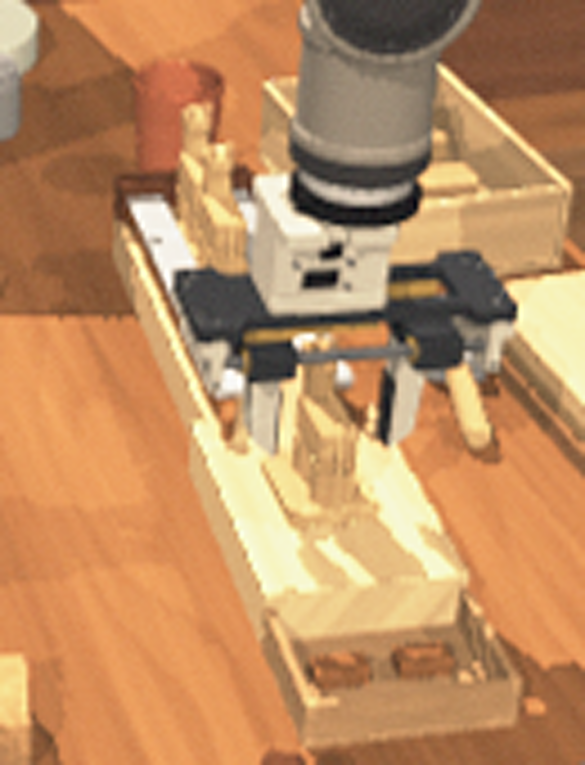

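```bash
python3 -m creep '[0,0,0,0,0,0,0,0,0,0,0,0,0,0,0,0,0,0,0,0,0,0,0,0,0,0,0,0,0,0]' 15; python3 st.py
```

```text
time: 50.58
tool_pos: [0.601, -0.1152, 0.1122]
tool_rot: [-3.133, 0.006, 1.476]
contact_force: [0.5, 0.1, -1.5]
opening: 0.0241
[ 0.601  -0.1152  0.1122] [-3.1326  0.006   1.4758] 3.1491 [-0.311  0.636  1.443 -0.009  1.071 -0.211] [ 0.5  0.1 -1.5] op 0.0241
```

```bash
python3 -m creep '[0,0,0,-0.003,0,0,0,0,-0.002,0,0,0,0,-0.002,0,0,0.001,0.015,0,0,0,0.0015,0.015,0,0,0,0.0015,0.015,0,0]' 10; python3 st.py;python3 -m creep '[0,0.0012,0.012,0,0,0,0.0012,0.012,0,0,0,0.0012,0.012,0,0]' 10; python3 st.py; python3 -c "
from h import *
cap('side','side23'); crop('side23',330,140,410,260,6,'p4')"
```

```text
time: 51.32
tool_pos: [0.6046, -0.0692, 0.1101]
tool_rot: [-3.134, 0.008, 1.475]
contact_force: [-0.7, -0.9, -0.1]
opening: 0.0239
[ 0.6046 -0.0692  0.1101] [-3.1336  0.0076  1.475 ] 3.1485 [-0.236  0.632  1.456 -0.01   1.061 -0.135] [-0.7 -0.9 -0.1] op 0.0239
time: 51.7
tool_pos: [0.6088, -0.0302, 0.1101]
tool_rot: [-3.134, 0.008, 1.476]
contact_force: [0.7, -2.4, 0.3]
opening: 0.0241
[ 0.6088 -0.0302  0.1101] [-3.1341  0.0082  1.4762] 3.1484 [-0.171  0.634  1.453 -0.01   1.062 -0.072] [ 0.7 -2.4  0.3] op 0.0241
```

View pics/p4.png

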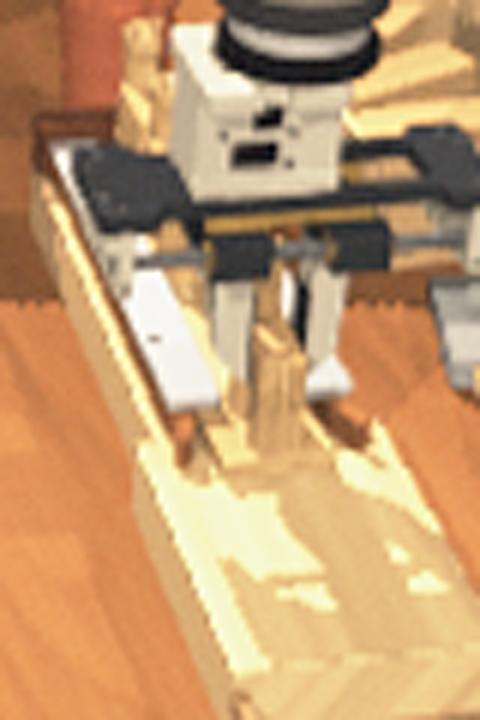

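```bash
python3 -m creep '[0,0.0015,0.015,0,0,0,0.0015,0.015,0,0,0,0.0016,0.016,0,0,0,0.0016,0.016,0,0,0,0.0016,0.016,0,0,0,0.001,0.01,0,0]' 12; python3 st.py; python3 -c "
from h import *
cap('side','side23'); crop('side23',330,140,410,260,6,'p4')"
```

```text
time: 52.5
tool_pos: [0.6181, 0.0652, 0.1101]
tool_rot: [-3.134, 0.007, 1.477]
contact_force: [-0.6, -2.0, 0.1]
opening: 0.024
[0.6181 0.0652 0.1101] [-3.134   0.0074  1.4768] 3.1498 [-0.015  0.654  1.414 -0.008  1.083  0.083] [-0.6 -2.   0.1] op 0.024
```

View pics/p4.png

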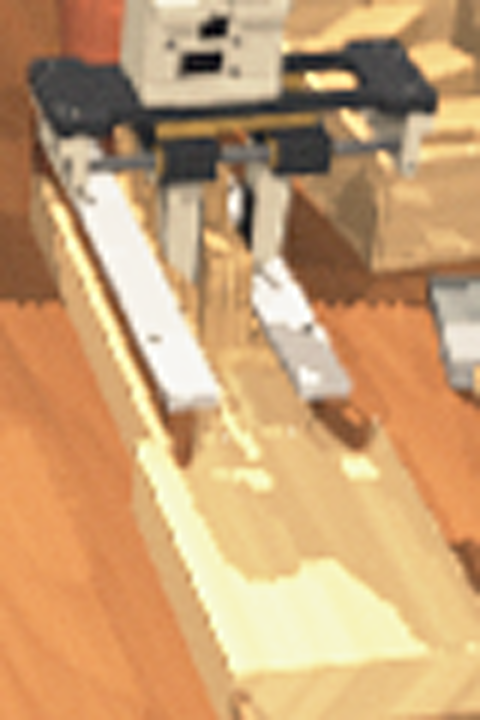

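```bash
python3 -m creep '[0,0.0005,0.005,0,0,0,0.0005,0.005,0,0]' 12; python3 -m creep '[0,0.0005,0.004,0,0,0,0.0005,0.004,0,0]';python3 -m creep '[0,0.0005,0.004,0,0,0,0.0005,0.004,0,0]'
```

```text
time: 52.8
tool_pos: [0.6192, 0.0765, 0.1101]
tool_rot: [-3.134, 0.007, 1.477]
contact_force: [-0.9, -1.7, 0.7]
opening: 0.0237
time: 53.05
tool_pos: [0.6203, 0.0844, 0.1101]
tool_rot: [-3.134, 0.007, 1.476]
contact_force: [-0.4, -2.3, 0.9]
opening: 0.0239
time: 53.3
tool_pos: [0.6213, 0.0904, 0.1111]
tool_rot: [-3.134, 0.011, 1.476]
contact_force: [-4.1, -11.1, 10.6]
opening: 0.0239
```

```bash
python3 -m creep '[0.7,0,0,0,0,0.7,0,0,0,0,0.7,0,0,0,0,0.7,0,0,0,0,0.7,0,0,0.04,0,0.7,0,0,0.06,0,0.7,0,0,0.04,-0.05,1,-0.04,-0.06,0,-0.05,1,-0.04,-0.06,0,-0.05,1,-0.04,-0.06,0,0,1,0,0,0,0]' 30; python3 st.py; python3 -c "
from h import *
cap('top','top24');cap('side','side24'); crop('side24',270,120,430,270,4.5,'q1');crop('top24',255,115,425,215,4.5,'q2')"
```

```text
time: 54.68
tool_pos: [0.5122, -0.0688, 0.2532]
tool_rot: [-3.135, 0.009, 1.324]
contact_force: [-0.2, 0.2, 0.1]
opening: 0.0915
[ 0.5122 -0.0688  0.2532] [-3.1348  0.0087  1.3239] 3.1482 [-0.277  0.33   1.538 -0.009  1.281 -0.027] [-0.2  0.2  0.1] op 0.0915
```

View pics/q1.png

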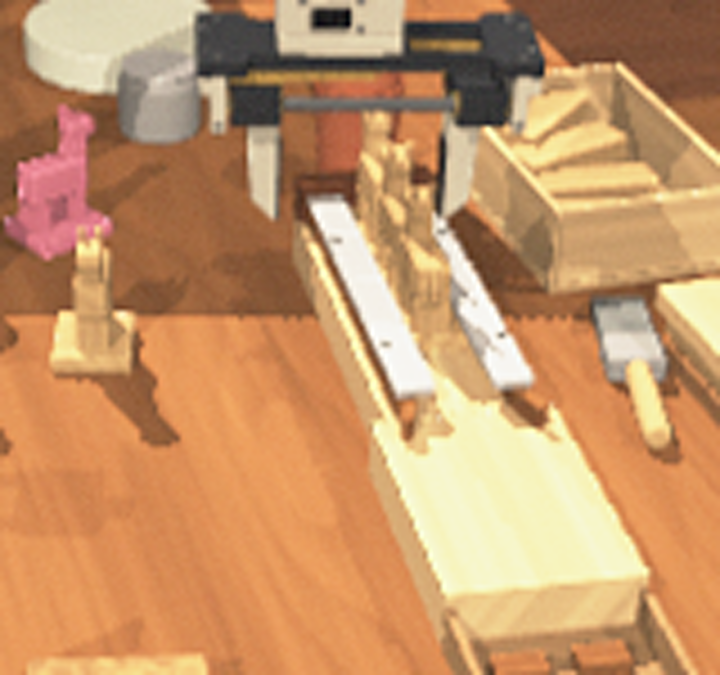

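View pics/q2.png

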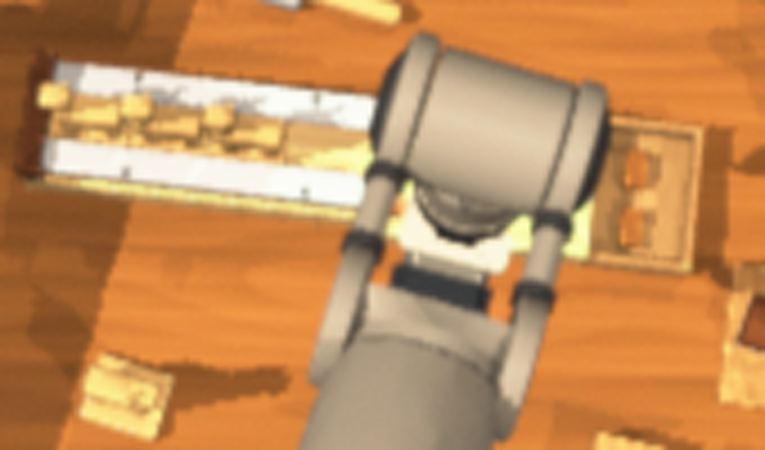

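Run:
```python
from h import *
crop('top24',268,188,300,216,18,'r1'); crop('side24',276,165,306,208,14,'r2')
```

```text
(no output)
```

View pics/r1.png

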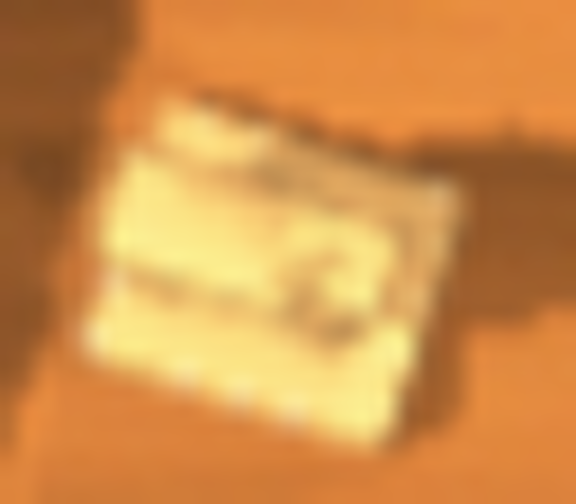

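View pics/r2.png

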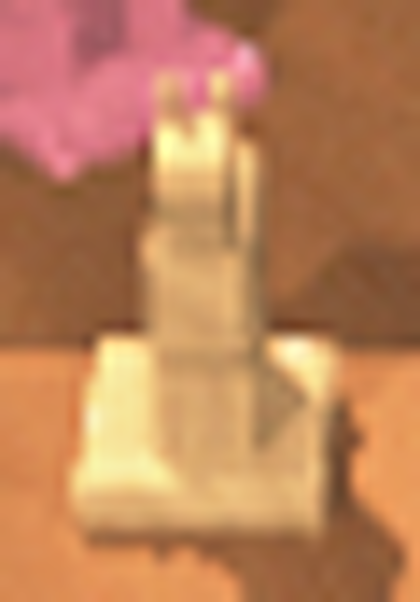

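Run:
```python
from h import *
plate('top24',268,188,18,[(460,190),(170,100),(85,345),(385,445)])
P=[cr('side24',276,165,14,u,v,.012) for u,v in((325,493),(335,338),(100,338),(75,490))]; print(P,np.mean(P,0))
plate('side24',276,165,14,[(325,493),(335,338),(100,338),(75,490)])
```

```text
sizes 0.06568306478842169 0.055555602777757736
top24 c [0.4077 0.1808] yaw -1.86 perp -0.276
[array([0.4233, 0.1464, 0.012 ]), array([0.4418, 0.214 , 0.012 ]), array([0.3881, 0.2279, 0.012 ]), array([0.3687, 0.162 , 0.012 ])] [0.405475 0.187575 0.012   ]
sizes 0.06938778710983655 0.05612294539669137
side24 c [0.4055 0.1876] yaw -1.847 perp -0.266
```

```bash
python3 -m creep '[1,-0.02,0.053,0,-0.034,1,-0.02,0.053,0,0,1,-0.02,0.053,0,0,1,-0.02,0.053,0,0,1,-0.021,0.053,0,0,1,0,0,-0.055,0,1,0,0,-0.055,0,0.6,0,0,-0.03,0]'; python3 st.py; python3 -c "
from h import *
cap('side','side25'); crop('side25',250,130,340,220,6,'r3')"
```

```text
time: 55.78
tool_pos: [0.4128, 0.2199, 0.1115]
tool_rot: [3.138, -0.003, 1.309]
contact_force: [0.2, 0.2, 0.4]
opening: 0.0861
[0.4128 0.2199 0.1115] [ 3.1382e+00 -3.1000e-03  1.3085e+00] 3.137 [3.250e-01 4.110e-01 1.869e+00 1.000e-03 8.570e-01 5.870e-01] [0.2 0.2 0.4] op 0.0861
```

View pics/r3.png

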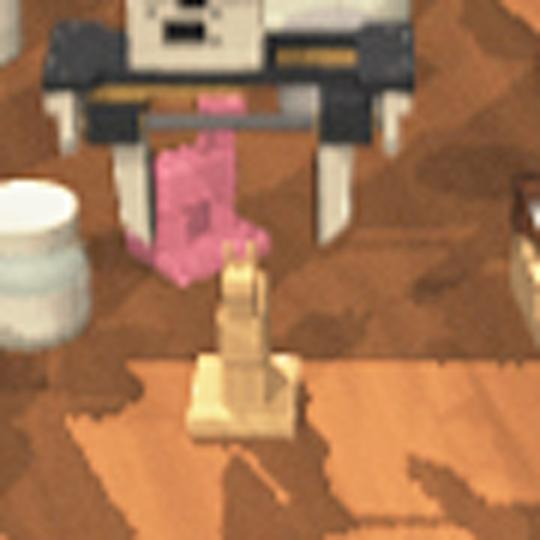

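```bash
python3 -m creep '[0.7,-0.002,-0.012,0,-0.018,0.6,-0.001,-0.012,-0.01,0,0.55,0,0,-0.02,0,0.5,-0.001,-0.001,-0.014,0]'; python3 st.py; python3 -c "
from h import *
cap('side','side25'); crop('side25',250,130,340,220,6,'r3')"
```

```text
time: 56.32
tool_pos: [0.41, 0.1941, 0.0666]
tool_rot: [3.136, -0.005, 1.291]
contact_force: [0.1, -0.1, -0.7]
opening: 0.0469
[0.41   0.1941 0.0666] [ 3.1358 -0.0046  1.2912] 3.1342 [2.72e-01 4.68e-01 1.95e+00 1.00e-03 7.17e-01 5.51e-01] [ 0.1 -0.1 -0.7] op 0.0469
```

View pics/r3.png

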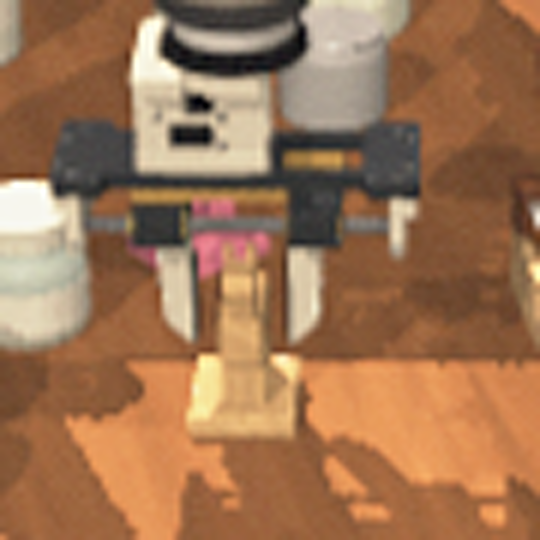

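```bash
python3 -m creep '[0,-0.001,0,-0.001,0,0,-0.001,0,-0.002,0,0,-0.001,0,-0.002,0,0,0,0,-0.002,0]' 25; python3 st.py;  python3 -m creep '[0,0,0,0.03,0,0,0,0,0.06,0,0,0,0,0.06,0,0,0,0,0.04,0,0,0,0,0,0]' 40; python3 st.py; python3 -c "
from h import *
cap('side','side26'); crop('side26',250,100,340,220,6,'r4')"
```

```text
time: 56.88
tool_pos: [0.4088, 0.1931, 0.0624]
tool_rot: [3.131, -0.007, 1.29]
contact_force: [-8.5, -3.8, 32.8]
opening: 0.0239
[0.4088 0.1931 0.0624] [ 3.1311 -0.0068  1.2901] 3.1291 [0.271 0.472 1.961 0.    0.697 0.552] [-8.5 -3.8 32.8] op 0.0239
time: 57.5
tool_pos: [0.406, 0.1927, 0.2585]
tool_rot: [3.133, -0.006, 1.291]
contact_force: [-0.2, -0.3, -2.3]
opening: 0.0237
[0.406  0.1927 0.2585] [ 3.1327 -0.0061  1.2908] 3.1308 [2.720e-01 1.910e-01 1.713e+00 1.000e-03 1.226e+00 5.520e-01] [-0.2 -0.3 -2.3] op 0.0237
```

View pics/r4.png

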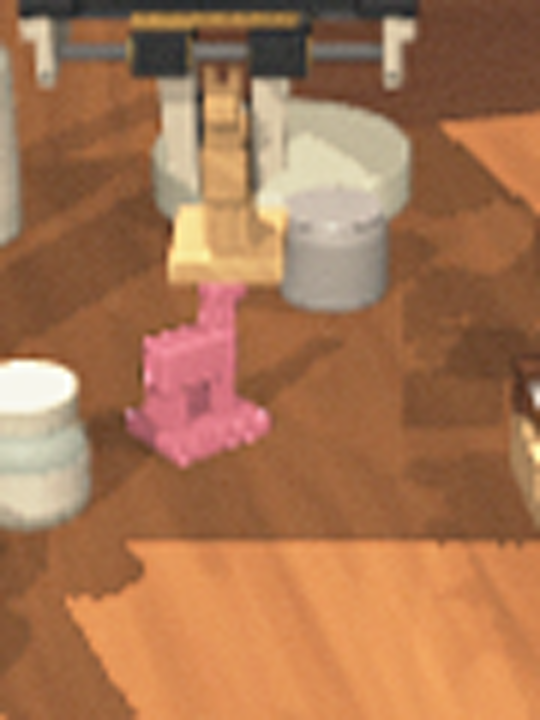

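```bash
python3 -m creep '[0,0.022,-0.038,0,-0.165,0,0.023,-0.038,0,-0.165,0,0.023,-0.038,0,-0.165,0,0.023,-0.038,0,-0.165,0,0.023,-0.038,0,-0.165,0,0.023,-0.038,0,-0.165,0,0.023,-0.038,0,-0.165,0,0.022,-0.026,0,-0.165,0,0,0,0,-0.165,0,0,0,0,-0.165,0,0,0,0,-0.165,0,0,0,0,-0.165]'; python3 st.py
```

```text
time: 59.05
tool_pos: [0.5789, -0.1082, 0.2235]
tool_rot: [-3.132, 0.043, -0.753]
contact_force: [-0.4, -0.5, -2.2]
opening: 0.0236
[ 0.5789 -0.1082  0.2235] [-3.1316  0.0432 -0.7532] 3.1769 [-0.328  0.498  1.357  0.028  1.321  1.989] [-0.4 -0.5 -2.2] op 0.0236
```

```bash
python3 -m creep '[0,0.004,-0.001,0.002,-0.15,0,0.004,-0.001,0.002,-0.15,0,0.004,-0.001,0.002,-0.15,0,0.004,-0.001,0.002,-0.15,0,0.003,-0.001,0.002,-0.15,0,0.003,-0.001,0.002,-0.14,0,0,0,0,0]'; python3 st.py; python3 -c "
from h import *
cap('side','side27'); crop('side27',310,120,440,290,4.5,'s1')"
```

```text
time: 59.92
tool_pos: [0.5935, -0.1118, 0.2143]
tool_rot: [3.122, 0.062, -1.675]
contact_force: [0.5, -0.7, -2.4]
opening: 0.0239
[ 0.5935 -0.1118  0.2143] [ 3.1216  0.0619 -1.6747] 3.176 [-0.34   0.531  1.329  0.057  1.316  2.889] [ 0.5 -0.7 -2.4] op 0.0239
```

View pics/s1.png

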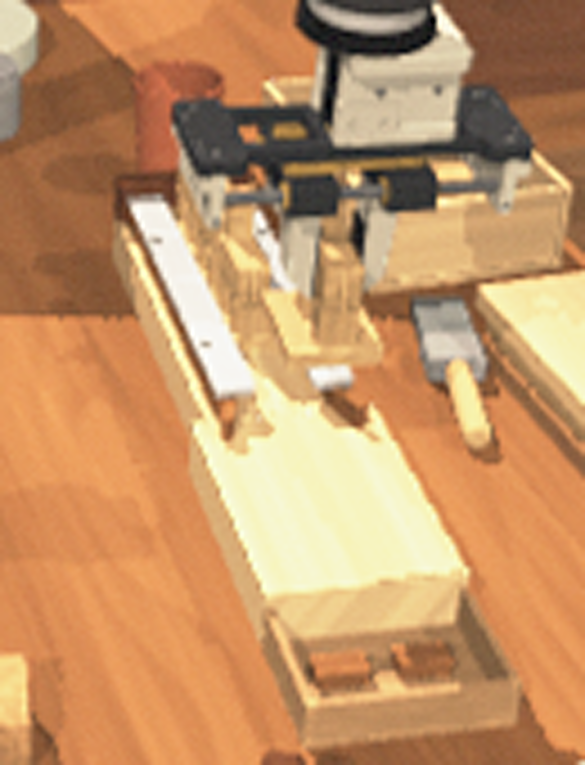

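```bash
python3 -m creep '[0,0.003,-0.002,-0.05,0,0,0.003,-0.001,-0.04,0,0,0.001,0,-0.012,0]'; python3 st.py; python3 -m creep '[0,0,0,-0.003,0,0,0,0,-0.002,0]'; python3 st.py
```

```text
time: 60.35
tool_pos: [0.5994, -0.1144, 0.1081]
tool_rot: [3.12, 0.062, -1.665]
contact_force: [-1.0, -0.2, -2.2]
opening: 0.0237
[ 0.5994 -0.1144  0.1081] [ 3.12    0.0622 -1.6645] 3.1786 [-0.341  0.648  1.434  0.062  1.097  2.865] [-1.  -0.2 -2.2] op 0.0237
time: 60.6
tool_pos: [0.5993, -0.1141, 0.1044]
tool_rot: [3.119, 0.063, -1.662]
contact_force: [-6.3, 2.7, 12.4]
opening: 0.0238
[ 0.5993 -0.1141  0.1044] [ 3.1193  0.0626 -1.6624] 3.1795 [-0.34   0.652  1.437  0.062  1.09   2.862] [-6.3  2.7 12.4] op 0.0238
```

Release, rise, turn the tool back by π.

```bash
python3 -m creep '[0.7,0,0,0,0,0.7,0,0,0,0,0.7,0,0,0,0,0.7,0,0,0,0,0.7,0,0,0.04,0,0.7,0,0,0.06,0,0.7,0,0,0.06,0.174,0.7,0,0,0,0.174,0.7,0,0,0,0.174,0.7,0,0,0,0.174,0.7,0,0,0,0.174,0.7,0,0,0,0.174]' 30; python3 st.py; python3 -m creep '[1,0,0,0,0.174,1,0,0,0,0.174,1,0,0,0,0.174,1,0,0,0,0.174,1,0,0,0,0.174,1,0,0,0,0.174,1,0,0,0,0.174,1,0,0,0,0.174,1,0,0,0,0.174,1,0,0,0,0.174,1,0,0,0,0.174,1,0,0,0,0.174]';python3 st.py;python3 -c "
from h import *
cap('side','side28'); crop('side28',310,120,440,290,4.5,'s2')"
```

```text
time: 62.1
tool_pos: [0.6008, -0.115, 0.2749]
tool_rot: [3.127, 0.055, -0.584]
contact_force: [0.5, 0.2, -0.8]
opening: 0.0644
[ 0.6008 -0.115   0.2749] [ 3.1272  0.0553 -0.5841] 3.1988 [-3.150e-01  5.230e-01  1.174e+00  1.000e-03  1.502e+00  1.840e+00] [ 0.5  0.2 -0.8] op 0.0644
time: 63.6
tool_pos: [0.601, -0.1149, 0.2744]
tool_rot: [3.128, 0.056, 1.576]
contact_force: [0.2, -0.2, 0.1]
opening: 0.0918
[ 0.601  -0.1149  0.2744] [3.1275 0.0559 1.5758] 3.1121 [-0.29   0.477  1.251 -0.05   1.383 -0.287] [ 0.2 -0.2  0.1] op 0.0918
```

View pics/s2.png

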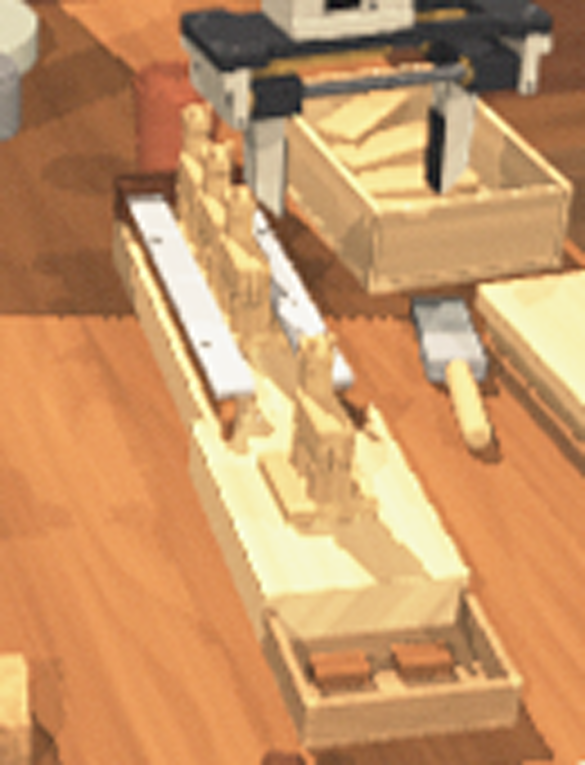

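```bash
python3 -m creep '[1,0,0,-0.058,-0.1,0.7,0,0,-0.055,0,0.5,0,0,-0.04,0,0.4,0,0,-0.012,0]' 25; python3 st.py;python3 -c "
from h import *
cap('side','side28'); crop('side28',310,120,440,290,4.5,'s3')"
```

```text
time: 64.15
tool_pos: [0.6018, -0.1153, 0.1078]
tool_rot: [3.121, 0.057, 1.469]
contact_force: [0.7, -0.1, 0.3]
opening: 0.0662
[ 0.6018 -0.1153  0.1078] [3.1206 0.0571 1.4686] 3.1112 [-0.289  0.627  1.476 -0.062  1.009 -0.155] [ 0.7 -0.1  0.3] op 0.0662
```

View pics/s3.png

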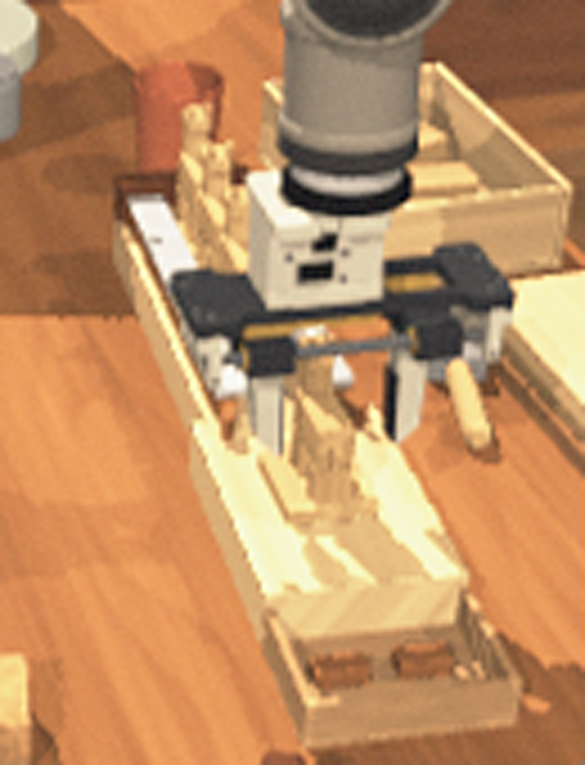

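```bash
python3 -m creep '[0,-0.0005,0,-0.001,0,0,-0.0005,0,-0.001,0,0,0,0,-0.001,0,0,0,0,-0.001,0,0,0,0,-0.001,0,0,0,0,0,0]' 10; python3 st.py
```

```text
time: 64.95
tool_pos: [0.603, -0.1161, 0.1087]
tool_rot: [3.113, 0.059, 1.467]
contact_force: [-0.7, 0.6, -1.5]
opening: 0.0249
[ 0.603  -0.1161  0.1087] [3.1127 0.059  1.4668] 3.1031 [-0.29   0.624  1.478 -0.062  1.001 -0.154] [-0.7  0.6 -1.5] op 0.0249
```

```bash
python3 -m creep '[0,-0.001,0,-0.002,0,0,-0.001,0,-0.002,0,0,0.0005,0.015,0,0,0,0.001,0.015,0,0,0,0.0015,0.015,0,0]' 10; python3 st.py;python3 -m creep '[0,0.0012,0.012,0,0,0,0.0012,0.012,0,0,0,0.0012,0.012,0,0]' 10; python3 st.py; python3 -c "
from h import *
cap('side','side29'); crop('side29',330,140,410,260,6,'s4')"
```

```text
time: 65.58
tool_pos: [0.6071, -0.0708, 0.1089]
tool_rot: [3.103, 0.061, 1.465]
contact_force: [0.1, -3.2, 0.7]
opening: 0.0245
[ 0.6071 -0.0708  0.1089] [3.1029 0.0614 1.4654] 3.0975 [-0.214  0.617  1.492 -0.068  0.988 -0.074] [ 0.1 -3.2  0.7] op 0.0245
time: 65.95
tool_pos: [0.6113, -0.0321, 0.1089]
tool_rot: [3.102, 0.062, 1.467]
contact_force: [0.4, -2.7, 1.6]
opening: 0.0245
[ 0.6113 -0.0321  0.1089] [3.1023 0.0622 1.4667] 3.1007 [-0.148  0.62   1.486 -0.072  0.995 -0.008] [ 0.4 -2.7  1.6] op 0.0245
```

View pics/s4.png

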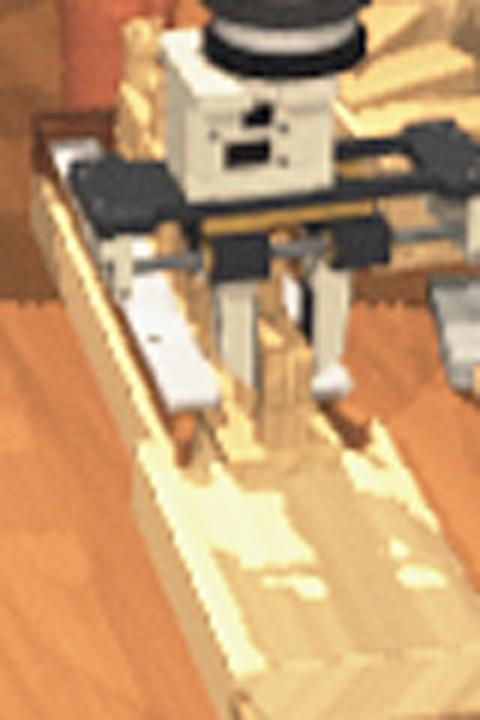

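```bash
python3 -m creep '[0,0.0003,0.01,0,0,0,0.0005,0.01,0,0,0,0.0005,0.008,0,0,0,0.0005,0.006,0,0]' 10; python3 st.py;python3 -m creep '[0,0.0004,0.004,0,0,0,0.0004,0.004,0,0]' 10; python3 -m creep '[0,0.0004,0.004,0,0,0,0.0004,0.004,0,0]' 10; python3 -c "
from h import *
cap('side','side29'); crop('side29',330,140,410,260,6,'s4')"
```

```text
time: 66.5
tool_pos: [0.6133, 0.0054, 0.109]
tool_rot: [3.102, 0.062, 1.467]
contact_force: [-0.7, -3.2, 1.8]
opening: 0.0242
[0.6133 0.0054 0.109 ] [3.1022 0.0616 1.4671] 3.1045 [-0.086  0.624  1.479 -0.074  1.002  0.055] [-0.7 -3.2  1.8] op 0.0242
time: 66.75
tool_pos: [0.6141, 0.0138, 0.109]
tool_rot: [3.102, 0.062, 1.467]
contact_force: [0.8, -2.4, 1.9]
opening: 0.0245
time: 67.0
tool_pos: [0.6148, 0.0202, 0.1099]
tool_rot: [3.102, 0.066, 1.467]
contact_force: [-5.2, -10.7, 9.8]
opening: 0.0243
```

View pics/s4.png

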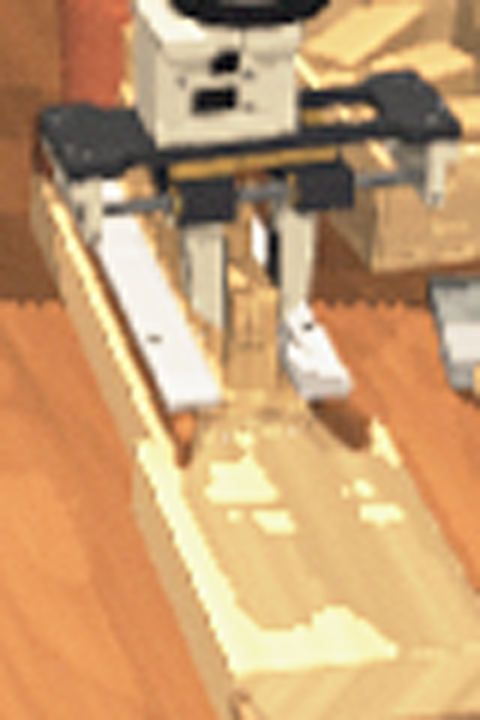

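```bash
python3 -m creep '[0,0.0004,0.005,0,0,0,0.0004,0.005,0,0]' 20; python3 st.py; python3 -m creep '[0.7,0,0,0,0,0.7,0,0,0,0,0.7,0,0,0,0,0.7,0,0,0,0,0.7,0,0,0.04,0,0.7,0,0,0.06,0,0.7,0,0,0.05,0,1,-0.05,-0.02,0,0,1,-0.05,-0.02,0,0,1,-0.05,-0.02,0,0,1,-0.05,-0.02,0,0,1,0,0,0,0]' 30; python3 st.py; python3 -c "
from h import *
cap('top','top30');cap('side','side30'); crop('side30',320,110,440,350,3.2,'t1');crop('top30',250,115,470,215,3.6,'t2')"
```

```text
time: 67.3
tool_pos: [0.6147, 0.0227, 0.1112]
tool_rot: [3.104, 0.079, 1.468]
contact_force: [0.7, -25.8, -2.9]
opening: 0.0242
[0.6147 0.0227 0.1112] [3.1038 0.0788 1.4675] 3.11 [-0.049  0.627  1.465 -0.095  1.018  0.101] [  0.7 -25.8  -2.9] op 0.0242
time: 68.8
tool_pos: [0.4082, -0.0546, 0.2646]
tool_rot: [3.102, 0.075, 1.471]
contact_force: [0.7, -0.2, 1.0]
opening: 0.0917
[ 0.4082 -0.0546  0.2646] [3.1024 0.0752 1.4705] 3.091 [-0.271  0.099  1.81  -0.073  1.181 -0.146] [ 0.7 -0.2  1. ] op 0.0917
```

View pics/t1.png

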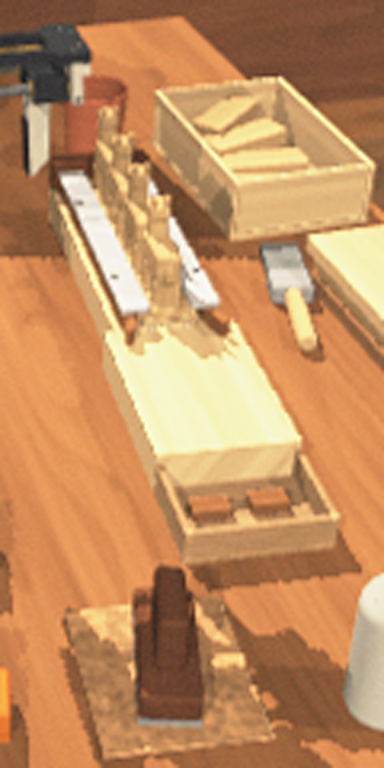

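View pics/t2.png

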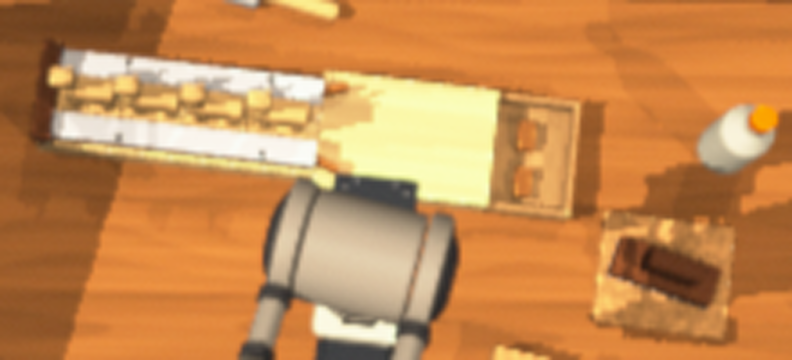

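Run:
```python
from h import *
crop('top30',258,123,348,168,8.8,'u1'); crop('side30',338,135,388,215,9,'u2')
```

```text
(no output)
```

View pics/u1.png

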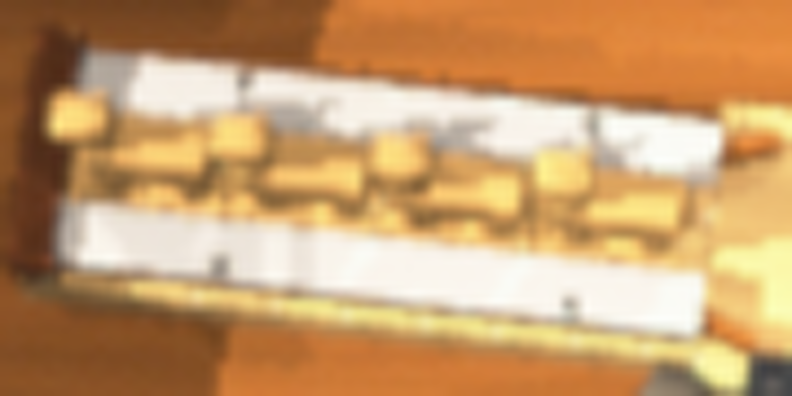

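View pics/u2.png

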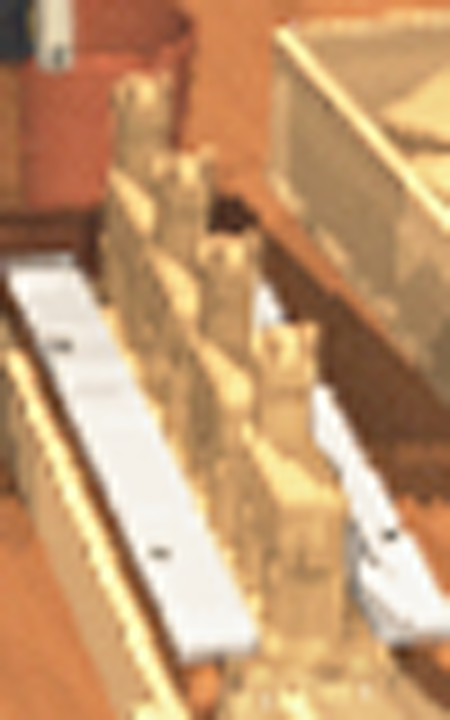

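Run:
```python
from h import *
def inv(X,p=(.614,.031,1.470)):
    c,s=np.cos(p[2]),np.sin(p[2]); d=np.array(X[:2])-p[:2]; return np.round([c*d[0]+s*d[1],-s*d[0]+c*d[1]],4)
for u,v in((78,116),(238,137),(400,157),(562,171)): print(inv(cr('top30',258,123,8.8,u,v,.143)), 'torso')
for u,v in((205,152),(365,175),(522,195),(686,212)): print('rump top',inv(cr('top30',258,123,8.8,u,v,.106)))
print('lip ends',inv(cr('top30',258,123,8.8,722,150,.063)),inv(cr('top30',258,123,8.8,705,305,.063)),'stop/lip',inv(cr('top30',258,123,8.8,80,70,.063)),inv(cr('top30',258,123,8.8,58,235,.063)))
```

```text
[0.207  0.0018] torso
[0.1411 0.0025] torso
[0.0746 0.0027] torso
[0.0085 0.0005] torso
rump top [0.1577 0.0017]
rump top [0.0904 0.0032]
rump top [0.0246 0.0037]
rump top [-0.0439  0.0024]
lip ends [-0.0563 -0.0364] [-0.0571  0.0314] stop/lip [ 0.2205 -0.0375] [0.2199 0.0351]
```

Run:
```python
from h import *
a=cv2.imread('pics/top0.png');b=cv2.imread('pics/top30.png');
c=cv2.imread('pics/side0.png');d=cv2.imread('pics/side30.png')
cv2.imwrite('pics/v1.png',np.hstack([cv2.resize(x[90:270,120:520],None,fx=.99*1,fy=.99) for x in(a,b)]))
def sh(A,B,x0,y0,x1,y1):
    s,r=cv2.phaseCorrelate(np.float32(cv2.cvtColor(A,6)[y0:y1,x0:x1]),np.float32(cv2.cvtColor(B,6)[y0:y1,x0:x1])); return np.round(s,2),round(r,2)
for n,bx in dict(glue=(440,138,472,170),paintjar=(234,214,266,242),brushpot=(214,114,244,142),tin=(176,152,204,178),sand=(378,205,408,240)).items(): print(n,sh(a,b,*bx))
for n,bx in dict(glue=(422,270,465,342),paintjar=(238,155,272,192),brushpot=(334,128,364,158),tin=(290,128,316,154),sand=(270,260,322,298)).items(): print(n,sh(c,d,*bx))
crop('top30',405,165,465,220,10,'v2')
```

```text
glue (array([ 0.07, -0.01]), 0.8)
paintjar (array([-0.07,  0.03]), 0.91)
brushpot (array([-0.35,  0.21]), 0.78)
tin (array([0.06, 0.66]), 0.93)
sand (array([-0.24,  0.1 ]), 0.88)
glue (array([ 0.43, -0.08]), 0.81)
paintjar (array([ 0.16, -0.05]), 0.93)
brushpot (array([-46.82,   3.64]), -0.01)
tin (array([1.32, 0.56]), 0.53)
sand (array([-0.35, -0.02]), 0.51)
```

View pics/v1.png

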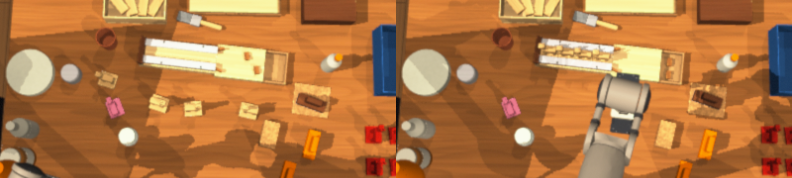

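View pics/side30.png

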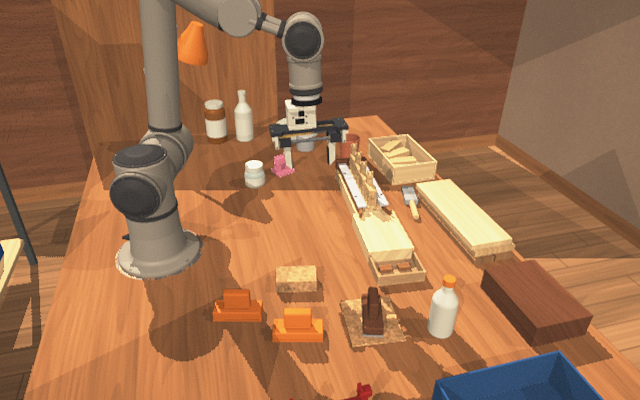

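View pics/v2.png

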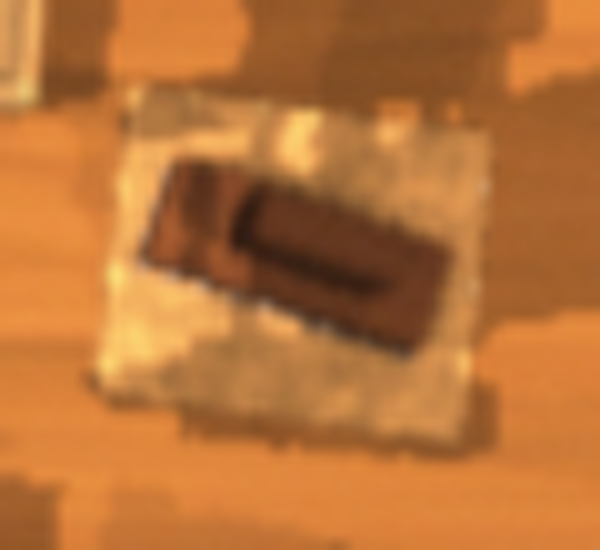

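```bash
python3 -c "
from h import *
print(workorder.hand_in())"; python3 st.py
```

```text
the job is handed in; nothing more can be done
None
the job is handed in; nothing more can be done
```

I swept both chips into the tray with the scraper, put the scraper back on its mat and loaded all four horses. I then handed the job in at about 69 s; no verdict was reported.

- **Chips:** Both lie in the tray and the apron is clear.
- **Scraper:** It stands upright near the middle of the mat.
- **Horses:** They stand in one row facing the stop. Measured in the top camera, they are about 66 mm apart, within about 3 mm of their places lengthwise and 4 mm sideways. Two of them faced the wrong way at the start, so I turned each one around on the apron and gripped it again before sliding it in. One horse had been knocked aside during the sweep; I found it again in a new picture.
- **Bystanders:** In the top camera, none appears to have moved more than about 0.7 pixel (roughly 2.5 mm).

Three checks failed or disagreed:
- **Camera mismatch:** The two cameras disagreed by up to about 1 cm on the carrier's position. I used an average corrected by the gripper's own position, and the horses' contact with the stop and with each other confirmed it.
- **Brush pot:** The side-view comparison for the pot gave no usable result because the gripper blocked the view. The pot's position was checked from the top camera only.
- **Tool tilt:** The tool slowly tilted by up to about 5° during the run. I corrected this with in-and-out moves of the arm, and the horses still went in without trouble.

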